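Roll the loudspeaker dolly onto its tape mark

TASK

Set the loudspeaker up for its measurement: push its dolly from behind, rolling it straight ahead until all four swivel castors have swung round and trail, then steer it on its wheels into the four tape corners, so that the deck stands at rest squarely inside them with the loudspeaker facing the measuring microphone. The loudspeaker must stay upright in its place on the dolly; leave the microphone stand and everything else on the bench where it is.

Things in the scene. Friction and masses are not known exactly. Their poses are not given: they have to be found in the camera images.
- dolly: Low bench dolly: plywood deck 200 mm long, 150 wide, 15 thick (underside 42 mm, top 57 mm above the bench) on four swivel castors, a loudspeaker on it; 0.9 kg in all. It can roll any way and turn: about 0.6 N keeps it going; let go at 0.1 m/s it coasts some 8 mm. Origin: bench level under the deck's middle; +x ahead (the way the loudspeaker faces), +y its left, +z up.
- deck_front (a point): Middle of the deck's front edge, at the top: 100 mm ahead of the dolly's origin, 57 mm above the bench.
- deck_rear (a point): Middle of the deck's rear edge, at the top: 100 mm behind the dolly's origin, 57 mm above the bench. The rear edge is a plain upright face, 150 mm wide, from 42 to 57 mm above the bench: the place to push.
- deck_seat (a point): The point 37.5 mm ahead of the middle of the deck and 80 mm above its top, where the loudspeaker's centre is as it stands properly on its rubber mat.
- speaker_centre (a point): Centre of the small loudspeaker standing loose on the front part of the dolly: dark wood cabinet, black front, 105 mm deep, 112 wide, 160 high, about 0.5 kg; its front faces the dolly's +x. Its back is 85 mm ahead of the deck's rear edge, its top 217 mm above the bench. z is up.
- mark: Parking mark: four L-shaped corners of pale cloth tape (arms 50 mm long, 18 wide, flat) framing a rectangle 230 mm long and 180 wide inside the tape: 15 mm more than the deck on every side. Origin: its middle, on the bench; +x along its length towards the measuring microphone: the way the dolly must face; z up.
- mark_front (a point): The point 100 mm ahead (+x) of the middle of the mark, on the bench: where the middle of the deck's front edge belongs.
- mic_stand: Measuring microphone on a table stand: round steel base 116 mm across, a post, and a slim level steel microphone 187 mm up that points back to the mark, its tip 94 mm from the post. The post is about 0.29 m ahead of the mark's middle. Origin: underside of the base. Must not be moved.
- tape_roll: Roll of pale tape, 104 mm across and 48 mm high, lying flat on the far side of the mark. Origin: middle of its underside. Bystander.
- mug: White mug, 80 mm across, 95 mm high. Origin: middle of its underside. Bystander.
- spray_can: Grey spray can of contact cleaner, 52 mm across, 150 mm high, standing on the far side near the mug. Origin: middle of its underside. Bystander.
- axle_fl (a point): Wheel centre of the front left castor (30 mm wheel under the deck). It swivels all round, freely, about an upright axis at (66, 44) mm in the dolly's frame, 15 mm from the wheel centre; trailing straight, the wheel centre is at (51, 44). At the start the castors point other ways; rolling the dolly 70 to 100 mm straight ahead brings all four round to trail.
- axle_fr (a point): Wheel centre of the front right castor (30 mm wheel under the deck). It swivels all round, freely, about an upright axis at (66, -44) mm in the dolly's frame, 15 mm from the wheel centre; trailing straight, the wheel centre is at (51, -44). At the start the castors point other ways; rolling the dolly 70 to 100 mm straight ahead brings all four round to trail.
- axle_rl (a point): Wheel centre of the rear left castor (30 mm wheel under the deck). It swivels all round, freely, about an upright axis at (-66, 44) mm in the dolly's frame, 15 mm from the wheel centre; trailing straight, the wheel centre is at (-81, 44). At the start the castors point other ways; rolling the dolly 70 to 100 mm straight ahead brings all four round to trail.
- axle_rr (a point): Wheel centre of the rear right castor (30 mm wheel under the deck). It swivels all round, freely, about an upright axis at (-66, -44) mm in the dolly's frame, 15 mm from the wheel centre; trailing straight, the wheel centre is at (-81, -44). At the start the castors point other ways; rolling the dolly 70 to 100 mm straight ahead brings all four round to trail.
Not all that is in view belongs to the job. Of the things shaped like the dolly, the plywood one is meant.

How it is judged:
By the outcome, as a careful person would: the job done as asked, in the order asked, and still so for the second after the job is handed in, with the robot touching nothing.
It also fails if it takes over 59 s, if anything falls off the work surface, if the arm or the gripper's body presses on something with over 40 N, if the wrist force passes 120 N, or if a joint passes its speed limit or range.

ROBOT

A 7-joint arm with a two-finger parallel gripper is mounted at the origin on the work surface. World frame = base frame: x ahead of the robot, y to its left, z up, the work surface at z = 0. Lengths are in m, angles in rad, forces in N, time in s.
With the tool pointing down it reaches from about 0.35 to 0.9 m from the base axis. Payload 8.1 kg.
Tool frame: the origin (TCP) lies between the finger pads; the fingertips stand 25 mm ahead of it and the grasp point (between the pads) lies 6 mm ahead of it; z points along the fingers, y is the direction in which the jaws open and shut (so a half turn about z gives the same grasp; the last joint's range is limited). The gripper opens to 85 mm and grips with 20 to 120 N. Pads are 22 mm wide; open, the fingers measure 114 mm over their backs; the gripper's body (76 mm by 85 mm) begins 54 mm behind the grasp point. The pads swing forward as they close: fully open they stand 13 mm farther back than shut.
Start: joints at [-1.433, 0.434, 0.025, 1.573, -0.012, 1.134, -0.075], TCP at [0.149, 0.607, 0.256] pointing down, gripper open.
Joint ranges: [-2.62, 2.62], [-0.44, 2.09], [-1.27, 1.32], [0.08, 2.57], [-1.32, 4.46], [0.12, 2], [-2.74, 2.74]. Speed limits (rad/s): [2.22, 2.22, 3.01, 3.01, 3.14, 3.14, 3.14].

INTERFACE

Orientations are given as a unit quaternion [x, y, z, w].
In Python, from bench import env gives the robot as it stands.
- The arm moves only by the shell command python3 -m inch 'ROWS' [FORCE]. ROWS is a JSON object of lists of equal length, an entry for each row: "translation": the shift along the tool's x, y, z in mm, a list of three; "twist": the turn, a rotation vector about the tool's x, y, z in degrees, a list of three; "jaw": the opening, from 0 (shut) to 1 (fully open). In form: {"translation": [[tx, ty, tz], ...], "twist": [[wx, wy, wz], ...], "jaw": [jaw, ...]}. A call has 1 to 8 rows; each row is the pose to reach, as a shift and turn from the pose commanded when the call began, along the tool's axes at that moment; what a row does not reach only later rows make up. A row lasts 1/10 s, in which the tool goes at most 50 mm and 8.59 degrees, less where a joint would pass 70% of its speed; a pose out of reach is approached as far as the arm can. A call with a gripper value outside its range is refused whole. The fingers move at their own pace and stop on an object; FORCE is the grip in N (left out, the last holds). Time passes only in rows, so rows that repeat a pose let the fingers close. It gives the time, the measured TCP pose, the force and the opening at its end, in the units of the state.
- env.state(): the state, without advancing time (a new reading comes with each control period).
- env.grab_frame(name): name is "scene" or "top" or "wrist"; returns the picture (420x560x3 uint8, red, green, blue); there is no depth.
- env.camera_params(name): a dict with "fov_y" (degrees; the focal length in pixels is half the picture's height over the tangent of half this angle, whatever the lens; pixels are square), "cx", "cy" (the principal point, pixels), "R" (3x3) and "t" (3): a world point X has camera coordinates R X + t; the wrist camera has in their place "tool_from_camera" (4x4, takes a point from camera to tool coordinates, whose origin is the TCP and whose axes are the flange's). Camera axes: x right, y down, z forward; pixel columns grow to the right and rows downward; lengths in m; the calibration is good to about 2 mm. A picture is of the moment at which its call begins: read the wrist's pose just before it. camera_params takes no time and is no camera call.
- env.close_job(): hands the job in, once; it reports no verdict.
The state is a dict: "time": time; "joint_positions": joint angles; "dq": joint speeds; "joint_efforts": joint torques, N m; "position": TCP position; "tcp_rot": TCP orientation; "force": force on the tool from outside, world axes, zero at the start; "moment": the same for the moment, N m; "finger_gap": opening from 0.0 (shut) to 1.0 (fully open).
Only numpy, scipy, OpenCV 4.12 (cv2) and the standard library are available. Lean on these libraries where they do the work, as an engineer would, in place of code of your own. Each camera call takes 0.05 s, during which the arm holds its last target.

## Working session

There is one attempt and no reset: what is moved stays moved. The work goes in short steps, Python scripts to look and compute and a shell command to move; the robot and the scene stay as the last step left them, time stands still between calls to the robot, and variables do not carry over. Pictures are saved under pics/ and viewed, and the job is handed in when it is done.

```bash
ls; mkdir -p pics
python3 - <<'E'
from bench import env
import cv2
s=env.state();print({k:s[k] for k in('time','position','tcp_rot','force','finger_gap')})
for n in('scene','top','wrist'):
    im=env.grab_frame(n);cv2.imwrite(f'pics/{n}0.png',im[:,:,::-1]);print(n,env.camera_params(n))
E
```

```text
pics
{'time': 0.0, 'position': array([0.14899628, 0.60651312, 0.25554336]), 'tcp_rot': array([ 1.20146178e-01,  9.92755918e-01, -7.63319560e-04, -2.63352932e-05]), 'force': array([-0.96534845, -0.3908681 , -0.36371513]), 'finger_gap': 0.9992899088834877}
scene {'fov_y': 46.37070098606086, 'cx': 279.16813901835275, 'cy': 221.6699164128294, 'R': array([[ 0.74960195,  0.66182712,  0.00904305],
       [ 0.45565976, -0.50608578, -0.73229186],
       [-0.48007406,  0.55304796, -0.68093087]]), 't': array([-0.33423302, -0.19838066,  1.74500095])}
top {'fov_y': 54.186027153266366, 'cx': 281.19540597353074, 'cy': 202.7927521451401, 'R': array([[ 0.02239945, -0.99974386,  0.0032375 ],
       [-0.99564928, -0.02260045, -0.09039767],
       [ 0.09044769, -0.00119856, -0.99590049]]), 't': array([-0.09538804,  0.51523757,  1.18348649])}
wrist {'fov_y': 70.21884704457285, 'cx': 279.31399118722004, 'cy': 209.53204593260534, 'tool_from_camera': array([[-3.48623527e-04, -9.63682304e-01, -2.67051110e-01,
         6.75859169e-02],
       [ 9.99999741e-01, -5.04131775e-04,  5.13757211e-04,
         5.74246339e-04],
       [-6.29727683e-04, -2.67050862e-01,  9.63682230e-01,
        -1.18558800e-01],
       [ 0.00000000e+00,  0.00000000e+00,  0.00000000e+00,
         1.00000000e+00]])}
```

View pics/scene0.png

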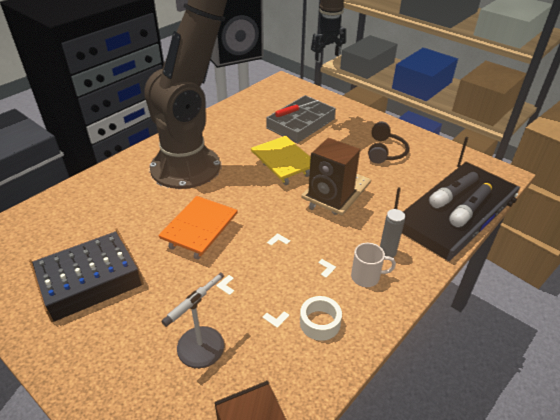

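View pics/top0.png

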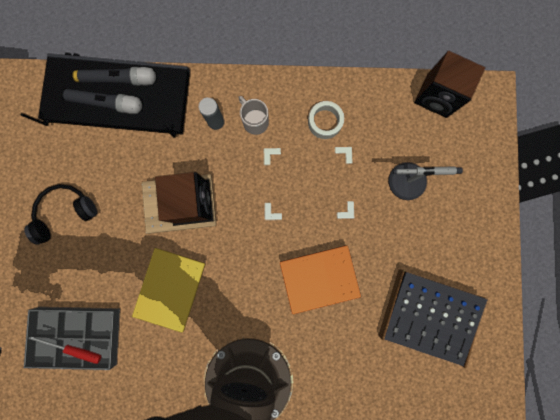

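View pics/wrist0.png

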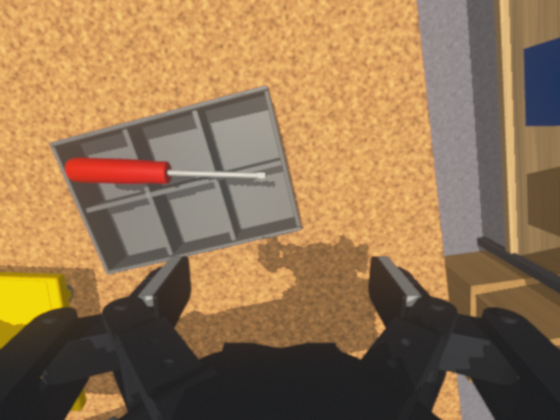

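The candidates for the dolly, in top-view pixels, are plywood with loudspeaker (178,203), yellow (170,290) and orange (320,279). There is also a second loudspeaker at (447,85) off to the side. I choose the plywood one. Next I'll check it in a close crop and measure.

Run:
```python
import cv2
t=cv2.imread('pics/top0.png')
cv2.imwrite('pics/top0_c.png',cv2.resize(t[130:250,120:380],None,fx=3,fy=3,interpolation=cv2.INTER_CUBIC))
s=cv2.imread('pics/scene0.png')
cv2.imwrite('pics/scene0_c.png',cv2.resize(s[130:340,200:400],None,fx=2.8,fy=2.8,interpolation=cv2.INTER_CUBIC))
```

```text
(no output)
```

View pics/top0_c.png

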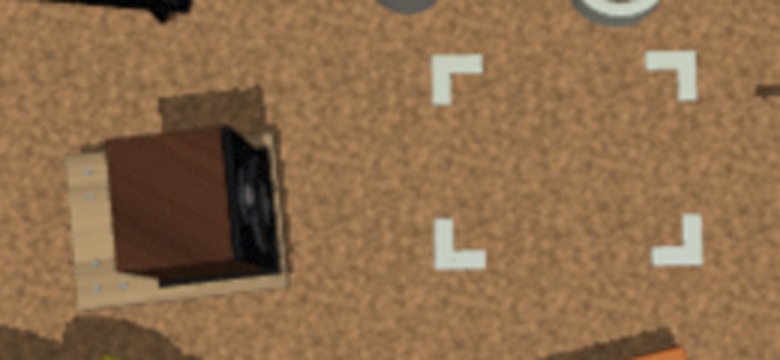

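View pics/scene0_c.png

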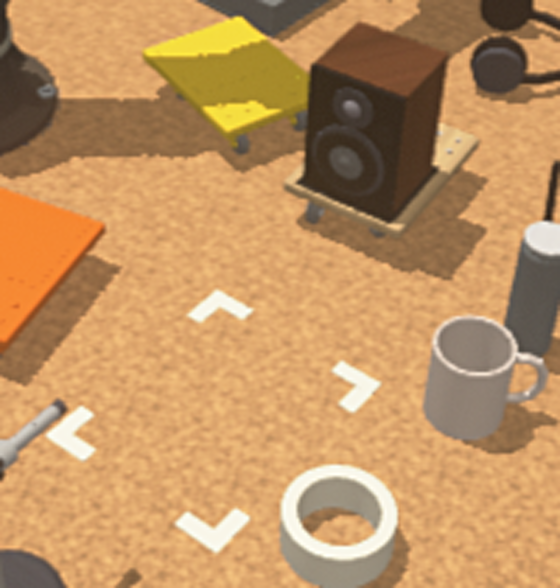

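The top crop shows a plywood deck with nearly square grain, the speaker facing right (−y world), its front right corner near (286,288) in the crop. The mark is to the right and empty. Next come the metric measurements.

```bash
cat > h.py <<'E'
import numpy as np,cv2
from bench import env
def ray(n,px):
    p=env.camera_params(n);f=210/np.tan(np.radians(p['fov_y']/2));R=np.array(p['R']);t=np.array(p['t'])
    return -R.T@t, R.T@np.array([(px[0]-p['cx'])/f,(px[1]-p['cy'])/f,1])
def cast(n,px,z):
    o,d=ray(n,px);return (o+d*(z-o[2])/d[2])
def proj(n,X):
    p=env.camera_params(n);f=210/np.tan(np.radians(p['fov_y']/2));c=np.array(p['R'])@np.array(X)+p['t']
    return np.array([f*c[0]/c[2]+p['cx'],f*c[1]/c[2]+p['cy']])
def tri(a,b):
    (o1,d1),(o2,d2)=ray('top',a),ray('scene',b)
    A=np.stack([d1,-d2],1);s=np.linalg.lstsq(A,o2-o1,rcond=None)[0]
    p,q=o1+d1*s[0],o2+d2*s[1];return (p+q)/2,np.linalg.norm(p-q)
E
python3 - <<'E'
from h import *
np.set_printoptions(precision=4,suppress=True)
for n in('top','scene'):
    im=cv2.imread(f'pics/{n}0.png');h=cv2.cvtColor(im,cv2.COLOR_BGR2HSV)
    m=((h[...,1]<45)&(h[...,2]>150)).astype(np.uint8)
    if n=='scene': m[:230]=0
    k,l,st,c=cv2.connectedComponentsWithStats(m)
    for i in range(1,k):
        if 25<st[i,4]<400:
            w=cast(n,c[i],0)
            print(n,i,st[i],c[i],w)
    # inner/outer corner
    wood=cv2.inRange(h,(10,40,110),(28,150,255))
    pass
E
python3 - <<'E'
from h import *
im=cv2.imread('pics/top0.png')
for p in[(145,183),(143,190),(150,225),(200,227),(160,180),(165,240),(230,220)]:
    print(p,cv2.cvtColor(im,cv2.COLOR_BGR2HSV)[p[1],p[0]])
E
```

```text
top 1 [134  70  17   9 117] [142.7863  74.1282] [0.9078 0.3516 0.    ]
top 2 [240  97  10  10  26] [243.6923 101.0769] [0.8298 0.0382 0.    ]
top 3 [121  98  16  11 118] [128.3983 102.9322] [0.8157 0.3908 0.    ]
top 4 [199  98  17  17 224] [207.0804 105.7054] [0.8126 0.1498 0.    ]
top 10 [245 108  23  18 223] [255.5561 116.5919] [0.782  0.0005 0.    ]
top 12 [335 147  17  17 162] [345.1235 152.5617] [ 0.6767 -0.2742  0.    ]
top 13 [264 148  17  17 152] [269.7105 154.2632] [ 0.6662 -0.0457  0.    ]
top 19 [337 201  17  17 164] [347.1524 211.3415] [ 0.4982 -0.2818  0.    ]
top 20 [265 203  17  17 169] [270.9112 212.9467] [ 0.4882 -0.0537  0.    ]
top 27 [273 353   7   7  28] [275.8571 355.9643] [ 0.0732 -0.0783  0.    ]
scene 1 [268 234  22  11 107] [278.1215 239.1495] [ 0.4901 -0.0549  0.    ]
scene 2 [355 243  39  22 154] [374.1494 255.5974] [0.7439 0.0819 0.    ]
scene 7 [319 259  16  18 126] [326.746  267.5635] [ 0.6691 -0.048   0.    ]
scene 13 [168 275  53  43 282] [191.4965 297.9752] [ 0.4653 -0.3768  0.    ]
scene 14 [217 275  17  19 141] [225.5887 284.6028] [ 0.4999 -0.2838  0.    ]
scene 24 [309 309  18   4  27] [317.7778 310.1481] [ 0.7424 -0.1827  0.    ]
scene 25 [263 312  26  15 180] [275.7444 318.3833] [ 0.6776 -0.2758  0.    ]
scene 29 [316 333  18   7  36] [324.9722 336.9722] [ 0.8069 -0.2357  0.    ]
(145, 183) [ 17  95 153]
(143, 190) [ 17  98 177]
(150, 225) [ 18  95 163]
(200, 227) [ 16 107 140]
(160, 180) [ 10 147  78]
(165, 240) [ 15 123  87]
(230, 220) [ 15 121 147]
```

Run:
```python
import cv2
t=cv2.imread('pics/top0.png')
cv2.imwrite('pics/top0_d.png',cv2.resize(t[165:240,135:225],None,fx=8,fy=8,interpolation=cv2.INTER_CUBIC))
s=cv2.imread('pics/scene0.png')
cv2.imwrite('pics/scene0_d.png',cv2.resize(s[135:225,295:385],None,fx=6.6,fy=6.6,interpolation=cv2.INTER_CUBIC))
```

```text
(no output)
```

View pics/top0_d.png

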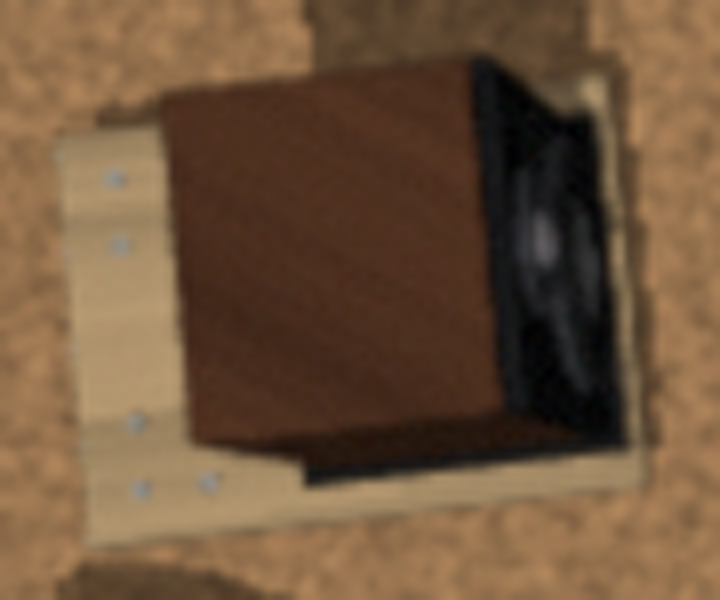

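View pics/scene0_d.png

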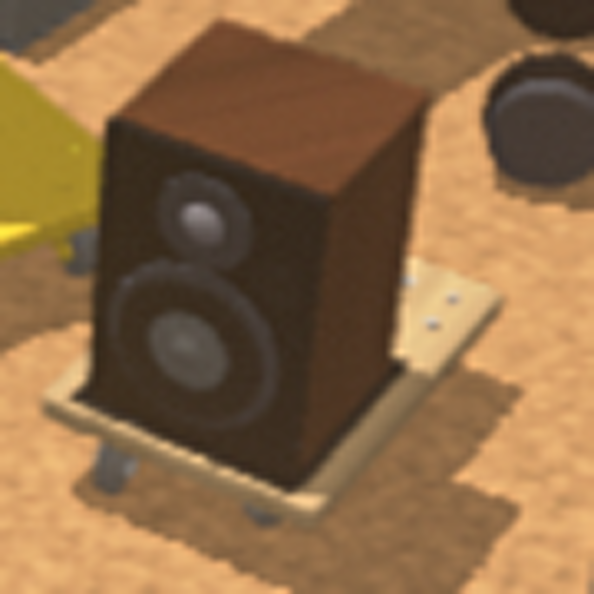

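Run:
```python
from h import *
np.set_printoptions(precision=4,suppress=True)
T=lambda u:((u[0]+.5)/8-.5+135,(u[1]+.5)/8-.5+165)
S=lambda u:((u[0]+.5)/6.6-.5+295,(u[1]+.5)/6.6-.5+135)
P={k:T(v) for k,v in dict(RL=(58,135),RR=(88,546),FR=(642,487),FL=(605,72)).items()}
W={k:cast('top',p,.057) for k,p in P.items()}
Q={k:S(v) for k,v in dict(RL=(502,298),FR=(45,400),FL=(315,497)).items()}
for k in W: print(k,W[k],cast('scene',Q[k],.057) if k in Q else '', tri(P[k],Q[k]) if k in Q else '')
for a,b in('RL','RR'),('FL','FR'),('RL','FL'),('RR','FR'):
    d=W[b]-W[a];print(a,b,np.linalg.norm(d),np.degrees(np.arctan2(d[1],d[0])))
print(np.mean(list(W.values()),0), (W['RL']+W['RR'])/2)
```

```text
RL [0.5666 0.3174 0.057 ] [0.5704 0.3102 0.057 ] (array([0.5668, 0.319 , 0.0503]), np.float64(0.0019130079337036682))
RR [0.42  0.299 0.057]  
FR [0.4453 0.1035 0.057 ] [0.4524 0.0975 0.057 ] (array([0.4459, 0.1052, 0.0486]), np.float64(0.0009364287702835723))
FL [0.5939 0.1223 0.057 ] [0.5894 0.1272 0.057 ] (array([0.593 , 0.1213, 0.063 ]), np.float64(5.8753515130840875e-05))
RL RR 0.14778433180802736 -172.8393869984447
FL FR 0.14982034161189356 -172.79028834630736
RL FL 0.19701858939630632 -82.03164119364874
RR FR 0.19712879166297206 -82.6238723067547
[0.5065 0.2106 0.057 ] [0.4933 0.3082 0.057 ]
```

The dolly is at about (0.507, 0.211) with heading −82.5°, and the rear-edge middle is at (0.493, 0.308). The mark is at (0.583, −0.165) with heading −87.5°. The two views agree on the deck height (0.049 to 0.063 against 0.057 given). I'll bring the open gripper behind the deck with the camera side facing away from the speaker.

```bash
python3 -m inch '{"translation":[[-20,-8,0],[-60,-25,0],[-105,-43,0],[-150,-62,0],[-195,-81,0],[-240,-100,0],[-285,-118,0],[-330,-137,0]],"twist":[[0,0,8],[0,0,16],[0,0,24],[0,0,32],[0,0,40],[0,0,48],[0,0,56],[0,0,64]],"jaw":[1,1,1,1,1,1,1,1]}'
```

```text
time: 0.95
position: [0.4381, 0.3939, 0.2563]
tcp_rot: [0.63, 0.777, 0.0, -0.0]
force: [0.9, 1.0, 0.3]
finger_gap: 1.002
```

```bash
python3 -m inch '{"translation":[[-24,20,0],[-47,41,20],[-47,41,60],[-47,41,100],[-47,41,140],[-47,41,170],[-47,41,185],[-47,41,186]],"twist":[[0,0,4.7],[0,0,4.7],[0,0,4.7],[0,0,4.7],[0,0,4.7],[0,0,4.7],[0,0,4.7],[0,0,4.7]],"jaw":[1,1,1,1,1,1,1,1]}'
python3 - <<'E'
from bench import env
import cv2
s=env.state();print(s['time'],s['position'],s['tcp_rot'],s['force'])
for n in('top','wrist','scene'):
    im=env.grab_frame(n)[:,:,::-1];cv2.imwrite(f'pics/{n}1.png',im)
    if n=='top': cv2.imwrite('pics/top1_c.png',cv2.resize(im[130:250,110:300],None,fx=4,fy=4,interpolation=cv2.INTER_CUBIC))
E
```

```text
time: 1.75
position: [0.4859, 0.3572, 0.0685]
tcp_rot: [0.659, 0.752, -0.002, -0.0]
force: [-0.4, -1.0, 0.3]
finger_gap: 1.003
1.75 [0.48587117 0.357198   0.06853409] [ 6.59360378e-01  7.51824906e-01 -1.77599292e-03 -2.20089643e-04] [-0.43421164 -0.98751862  0.31305243]
```

View pics/top1_c.png

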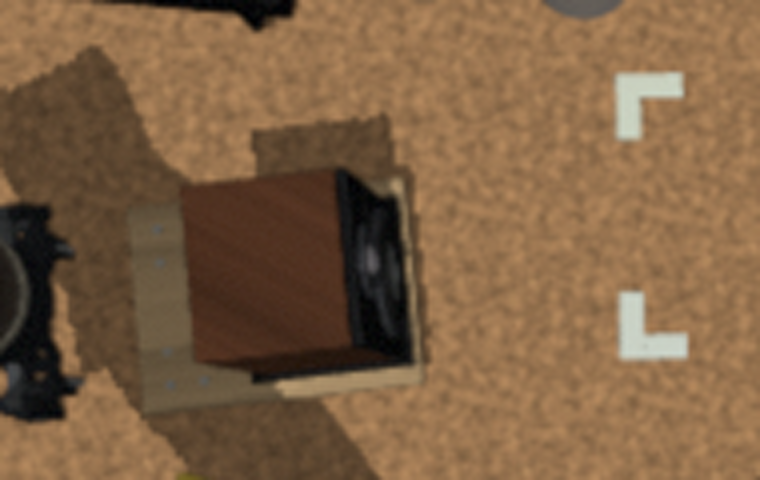

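View pics/wrist1.png

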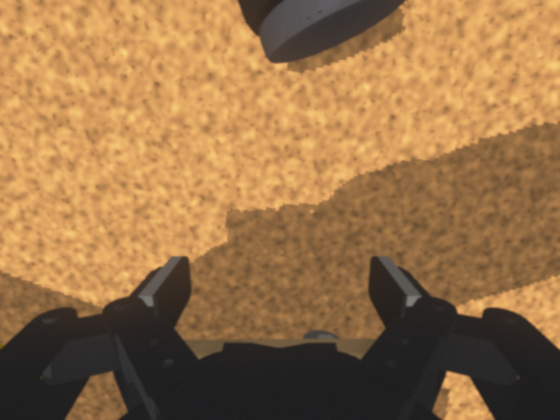

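View pics/scene1.png

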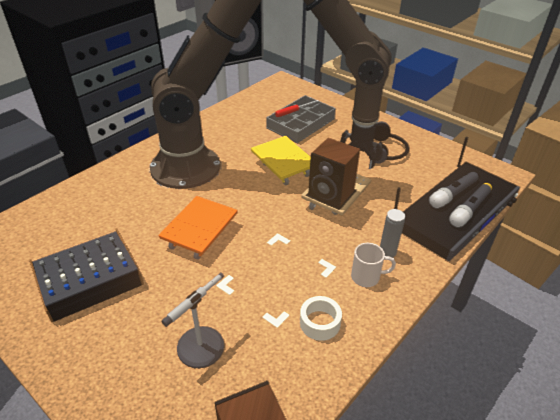

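The gripper is down behind the deck, squared to it and centred. The wrist view looks rearward at the headphones, clear at (330,20), so I'll steer by the top view. Now I'll lower to push height and close in.

```bash
python3 -m inch '{"translation":[[0,0,12],[0,0,20],[-8,0,20],[-16,0,20],[-23,0,20],[-28,0,20],[-31,0,20],[-33,0,20]],"twist":[[0,0,0],[0,0,0],[0,0,0],[0,0,0],[0,0,0],[0,0,0],[0,0,0],[0,0,0]],"jaw":[1,1,1,1,1,1,1,1]}'
python3 - <<'E'
from bench import env
import cv2
s=env.state();print(s['time'],s['position'],s['tcp_rot'],s['force'])
for n in('top',):
    im=env.grab_frame(n)[:,:,::-1];cv2.imwrite(f'pics/{n}2.png',im)
    cv2.imwrite('pics/top2_c.png',cv2.resize(im[130:250,110:300],None,fx=4,fy=4,interpolation=cv2.INTER_CUBIC))
E
```

```text
time: 2.7
position: [0.4914, 0.3249, 0.0505]
tcp_rot: [0.66, 0.752, 0.0, -0.0]
force: [-1.0, -0.5, -0.3]
finger_gap: 1.0
2.7 [0.49139973 0.32490021 0.05053254] [ 6.59511144e-01  7.51694759e-01  1.99429640e-04 -4.85934545e-07] [-0.99997449 -0.47044412 -0.33983274]
```

View pics/top2_c.png

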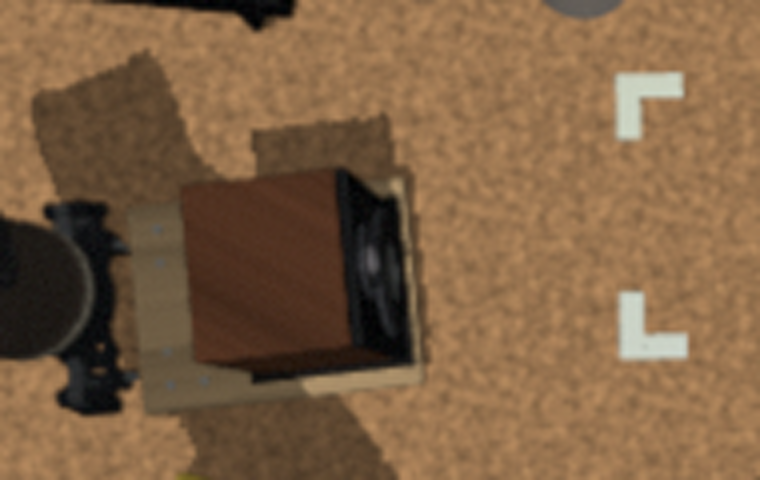

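The fingers are about 5 mm short of the rear edge and centred on it. I'll start the straight push.

```bash
python3 -m inch '{"translation":[[-2,0,0],[-4,0,0],[-6,0,0],[-9,0,0],[-12,0,0],[-15,0,0],[-19,0,0],[-23,0,0]],"twist":[[0,0,0],[0,0,0],[0,0,0],[0,0,0],[0,0,0],[0,0,0],[0,0,0],[0,0,0]],"jaw":[1,1,1,1,1,1,1,1]}'
python3 -m inch '{"translation":[[-4,0,0],[-8,0,0],[-12,0,0],[-16,0,0],[-20,0,0],[-24,0,0],[-28,0,0],[-32,0,0]],"twist":[[0,0,0],[0,0,0],[0,0,0],[0,0,0],[0,0,0],[0,0,0],[0,0,0],[0,0,0]],"jaw":[1,1,1,1,1,1,1,1]}'
cat > look.py <<'E'
import sys
from h import *
i=sys.argv[1]
s=env.state();print(s['time'],s['position'].round(4),s['tcp_rot'].round(4),s['force'].round(1))
im=env.grab_frame('top')[:,:,::-1];cv2.imwrite(f'pics/top{i}.png',im)
x0=int(sys.argv[2])
cv2.imwrite(f'pics/top{i}_c.png',cv2.resize(im[145:245,x0:x0+130],None,fx=6,fy=6,interpolation=cv2.INTER_CUBIC))
E
python3 look.py 3 120
```

```text
time: 3.55
position: [0.4943, 0.3021, 0.0503]
tcp_rot: [0.659, 0.752, 0.0, 0.0]
force: [0.2, 0.4, -0.1]
finger_gap: 1.0
time: 4.35
position: [0.4985, 0.2704, 0.0504]
tcp_rot: [0.659, 0.752, 0.0, 0.0]
force: [0.9, 1.7, 0.7]
finger_gap: 1.002
4.35 [0.4985 0.2704 0.0504] [6.593e-01 7.518e-01 1.000e-04 1.000e-04] [0.9 1.7 0.7]
```

View pics/top3_c.png

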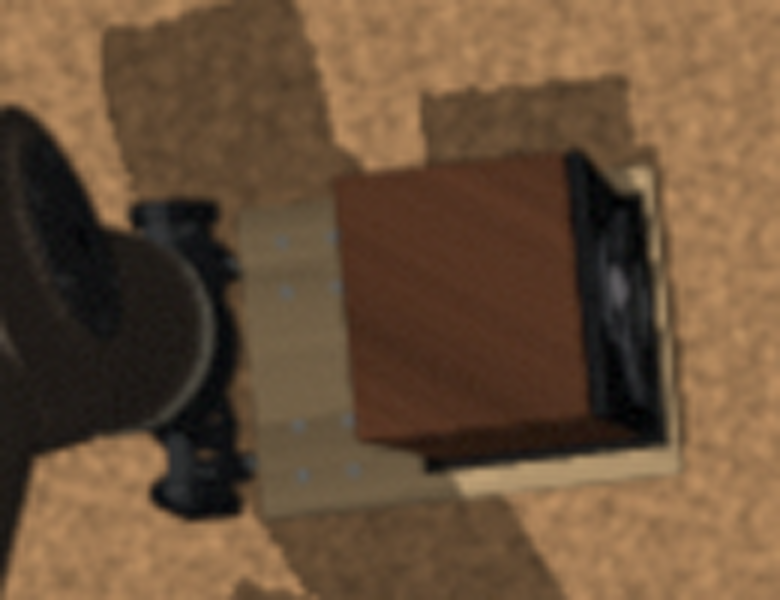

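```bash
cat > deck.py <<'E'
import sys
from h import *
# args: x0 RLu RLv RRu RRv FRu FRv FLu FLv (crop x6, y0=145)
a=list(map(float,sys.argv[1:]));x0=a[0]
W=[cast('top',((u+.5)/6-.5+x0,(v+.5)/6-.5+145),.057)[:2] for u,v in zip(a[1::2],a[2::2])]
RL,RR,FR,FL=W
print('sizes',*[np.linalg.norm(p-q).round(4) for p,q in((RL,RR),(FL,FR),(RL,FL),(RR,FR))])
c=np.mean(W,0);d=(FR+FL-RL-RR);l=(RL+FL-RR-FR)
ang=np.degrees(np.arctan2(d[1],d[0]));ang2=np.degrees(np.arctan2(l[1],l[0]))-90
rear=(RL+RR)/2
print('centre',c.round(4),'heading',ang.round(2),ang2.round(2),'rear',rear.round(4))
M=np.array([.583,-.1647]);H=np.radians(-87.5);h=np.array([np.cos(H),np.sin(H)]);n=np.array([-h[1],h[0]])
print('in mark frame: ahead',((c-M)@h).round(4),'left',((c-M)@n).round(4),'heading err',((ang+ang2)/2+87.5).round(2))
s=env.state();q=s['tcp_rot'];b=np.degrees(2*np.arctan2(q[1],q[0]));p=s['position'][:2]
A=np.radians((ang+ang2)/2);hh=np.array([np.cos(A),np.sin(A)]);nn=np.array([-hh[1],hh[0]])
print('tcp in mark frame',((p-M)@h).round(4),((p-M)@n).round(4),'tool heading err',(b-180+87.5).round(2),'tcp in dolly frame',((p-c)@hh).round(4),((p-c)@nn).round(4))
E
python3 deck.py 120 242 207 263 520 678 472 652 165
```

```text
sizes 0.1501 0.1478 0.1969 0.1973
centre [0.5131 0.1596] heading -82.43 -83.33 rear [0.5001 0.2573]
in mark frame: ahead -0.327 left -0.0557 heading err 4.62
tcp in mark frame -0.4374 -0.0654 tool heading err 4.95 tcp in dolly frame -0.1108 -0.0008
```

The dolly has rolled 51 mm ahead with its heading unchanged and the fingers in contact. I'll keep going straight.

```bash
python3 -m inch '{"translation":[[-4,0,0],[-8,0,0],[-12,0,0],[-16,0,0],[-20,0,0],[-24,0,0],[-28,0,0],[-32,0,0]],"twist":[[0,0,0],[0,0,0],[0,0,0],[0,0,0],[0,0,0],[0,0,0],[0,0,0],[0,0,0]],"jaw":[1,1,1,1,1,1,1,1]}'
python3 -m inch '{"translation":[[-4,0,0],[-8,0,0],[-12,0,0],[-16,0,0],[-20,0,0],[-24,0,0],[-27,0,0],[-30,0,0]],"twist":[[0,0,0],[0,0,0],[0,0,0],[0,0,0],[0,0,0],[0,0,0],[0,0,0],[0,0,0]],"jaw":[1,1,1,1,1,1,1,1]}'
python3 look.py 4 140
python3 - <<'E'
from h import *
im=env.grab_frame('scene')[:,:,::-1];cv2.imwrite('pics/scene4_c.png',cv2.resize(im[120:300,240:420],None,fx=3.2,fy=3.2,interpolation=cv2.INTER_CUBIC))
E
```

```text
time: 5.2
position: [0.5025, 0.2386, 0.0503]
tcp_rot: [0.659, 0.752, -0.0, -0.0]
force: [0.2, 1.0, 0.3]
finger_gap: 1.0
time: 6.0
position: [0.5065, 0.2089, 0.0503]
tcp_rot: [0.659, 0.752, 0.0, -0.0]
force: [-0.2, 1.5, 0.1]
finger_gap: 1.002
6.0 [0.5065 0.2089 0.0503] [ 0.6594  0.7518  0.     -0.    ] [-0.2  1.5  0.1]
```

View pics/top4_c.png

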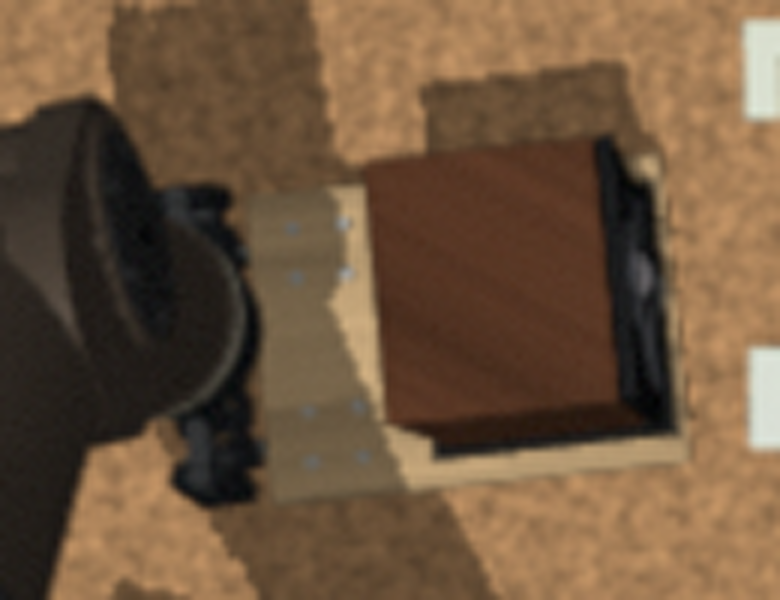

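View pics/scene4_c.png

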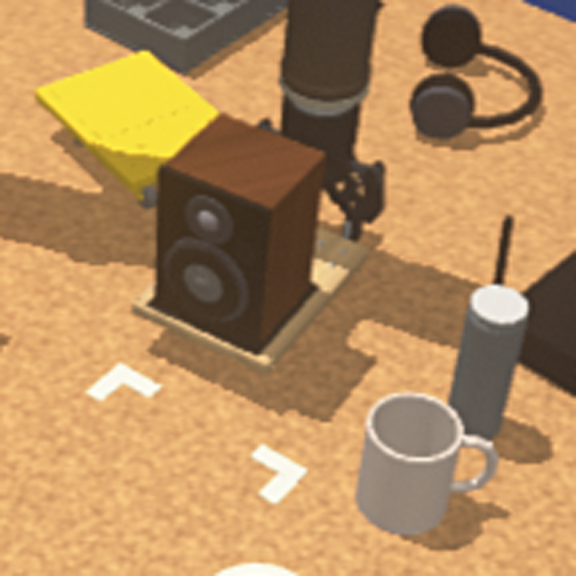

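```bash
python3 deck.py 140 247 193 272 500 688 458 660 155
```

```text
sizes 0.1475 0.1461 0.1984 0.1978
centre [0.5214 0.0989] heading -83.15 -82.98 rear [0.5096 0.1973]
in mark frame: ahead -0.2661 left -0.0501 heading err 4.44
tcp in mark frame -0.3762 -0.0601 tool heading err 4.96 tcp in dolly frame -0.1106 -0.0015
```

All four castors have gone from view behind the front edge after 113 mm of straight rolling, so they should be trailing. The speaker is upright and the heading error is about 4.7°. Next I'll plan the S-curve.

```bash
cat > plan.py <<'E'
import sys
from h import *
# args: s0 y0 th0(deg, mark frame) send step n
s0,y0,th0,step,n=map(float,sys.argv[1:6]);n=int(n)
L=-s0;m0=np.tan(np.radians(th0))
f=lambda s:(lambda t:(2*t**3-3*t*t+1)*y0+(t**3-2*t*t+t)*L*m0)((s-s0)/L)
def pose(s):
    d=.01;th=np.arctan((f(s+d)-f(s-d))/(2*d))
    return np.array([s,f(s)]),th
K=110.8
def tool(s):
    c,th=pose(s);return c-K*np.array([np.cos(th),np.sin(th)]),th
p0,t0=tool(s0);h=np.array([np.cos(t0),np.sin(t0)]);l=np.array([-h[1],h[0]])
for c in range(0,n,8):
    s_b=s0+c*step
    p0,t0=tool(s_b);h=np.array([np.cos(t0),np.sin(t0)]);l=np.array([-h[1],h[0]])
    R=[];T=[]
    for k in range(1,9):
        p,t=tool(min(s_b+k*step,0));d=p-p0
        # tool x = -heading ; tool y = (z down) x x -> bearing of x -90 = heading+90 = left
        R.append([round(float(-d@h),1),round(float(d@l),1),0]);T.append([0,0,round(float(-np.degrees(t-t0)),1)])
    print(round(s_b+8*step),'end heading',round(np.degrees(t),1),'y',round(float(f(s_b+8*step)),1));print(R);print(T)
E
python3 plan.py -266 -50 4.9 4 32
```

```text
-234 end heading 9.5 y -45.9
[[-4.0, -1.3, 0], [-8.1, -2.4, 0], [-12.1, -3.5, 0], [-16.2, -4.5, 0], [-20.3, -5.4, 0], [-24.4, -6.2, 0], [-28.5, -6.9, 0], [-32.6, -7.5, 0]]
[[0, 0, -0.7], [0, 0, -1.3], [0, 0, -1.9], [0, 0, -2.5], [0, 0, -3.1], [0, 0, -3.6], [0, 0, -4.1], [0, 0, -4.6]]
-202 end heading 12.6 y -39.5
[[-4.1, -0.9, 0], [-8.1, -1.7, 0], [-12.2, -2.4, 0], [-16.3, -3.1, 0], [-20.4, -3.7, 0], [-24.5, -4.2, 0], [-28.6, -4.7, 0], [-32.8, -5.1, 0]]
[[0, 0, -0.5], [0, 0, -0.9], [0, 0, -1.3], [0, 0, -1.7], [0, 0, -2.1], [0, 0, -2.5], [0, 0, -2.8], [0, 0, -3.1]]
-170 end heading 14.3 y -31.8
[[-4.1, -0.5, 0], [-8.2, -1.0, 0], [-12.3, -1.5, 0], [-16.4, -1.8, 0], [-20.6, -2.1, 0], [-24.7, -2.4, 0], [-28.8, -2.6, 0], [-33.0, -2.7, 0]]
[[0, 0, -0.3], [0, 0, -0.6], [0, 0, -0.8], [0, 0, -1.0], [0, 0, -1.2], [0, 0, -1.4], [0, 0, -1.6], [0, 0, -1.7]]
-138 end heading 14.7 y -23.5
[[-4.1, -0.2, 0], [-8.3, -0.4, 0], [-12.4, -0.5, 0], [-16.5, -0.6, 0], [-20.7, -0.6, 0], [-24.8, -0.6, 0], [-28.9, -0.6, 0], [-33.1, -0.5, 0]]
[[0, 0, -0.1], [0, 0, -0.2], [0, 0, -0.3], [0, 0, -0.3], [0, 0, -0.4], [0, 0, -0.4], [0, 0, -0.4], [0, 0, -0.3]]
```

```bash
python3 -m inch '{"translation":[[-4,-1,0],[-8,-2.4,0],[-12,-3.5,0],[-16,-4.5,0],[-20,-5.4,0],[-24.4,-6.2,0],[-28.5,-6.9,0],[-32.6,-7.5,0]],"twist":[[0,0,-0.6],[0,0,-1.3],[0,0,-1.9],[0,0,-2.5],[0,0,-3.1],[0,0,-3.6],[0,0,-4.1],[0,0,-4.6]],"jaw":[1,1,1,1,1,1,1,1]}'
python3 -m inch '{"translation":[[-4,-0.9,0],[-8,-1.7,0],[-12,-2.4,0],[-16,-3.1,0],[-20.4,-3.7,0],[-24.5,-4.2,0],[-28.6,-4.7,0],[-32.8,-5.1,0]],"twist":[[0,0,-0.5],[0,0,-0.9],[0,0,-1.3],[0,0,-1.7],[0,0,-2.1],[0,0,-2.5],[0,0,-2.8],[0,0,-3.1]],"jaw":[1,1,1,1,1,1,1,1]}'
python3 look.py 5 160
```

```text
time: 6.9
position: [0.5033, 0.1755, 0.0503]
tcp_rot: [0.628, 0.778, -0.0, 0.0]
force: [-1.1, 2.1, 0.1]
finger_gap: 1.0
time: 7.7
position: [0.5052, 0.1424, 0.0503]
tcp_rot: [0.607, 0.795, -0.0, -0.0]
force: [-0.9, 0.9, 1.1]
finger_gap: 1.001
7.7 [0.5052 0.1424 0.0503] [ 0.6072  0.7945 -0.     -0.    ] [-0.9  0.9  1.1]
```

View pics/top5_c.png

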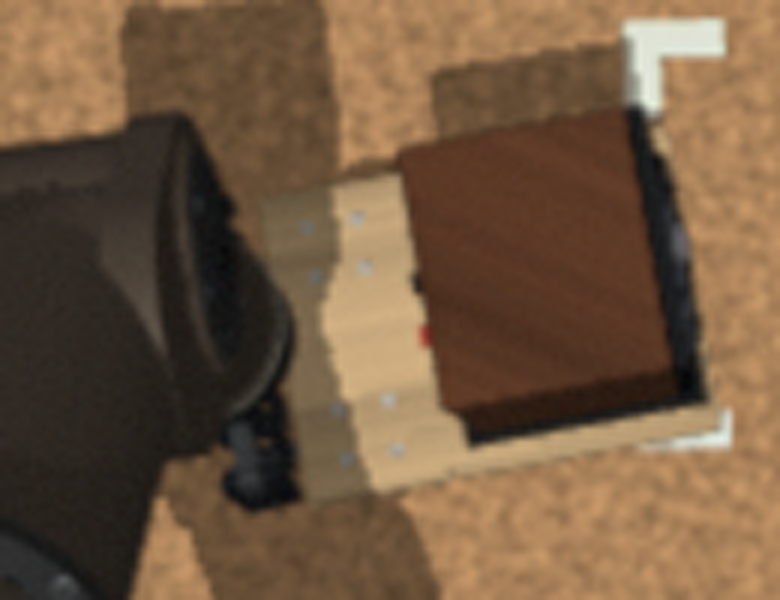

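```bash
python3 deck.py 160 262 200 300 498 716 428 678 130
```

```text
sizes 0.1439 0.1444 0.202 0.1997
centre [0.5289 0.0313] heading -79.08 -80.99 rear [0.5099 0.1299]
in mark frame: ahead -0.1982 left -0.0455 heading err 7.46
tcp in mark frame -0.3093 -0.0642 tool heading err 12.69 tcp in dolly frame -0.1126 -0.0042
```

Run:
```python
import cv2
t=cv2.imread('pics/top5.png')
c=t[155:235,190:285]
cv2.imwrite('pics/top5_d.png',cv2.convertScaleAbs(cv2.resize(c,None,fx=8,fy=7.4,interpolation=cv2.INTER_LANCZOS4)[:, :],alpha=1.3))
from h import *
im=env.grab_frame('scene')[:,:,::-1];cv2.imwrite('pics/scene5.png',im);cv2.imwrite('pics/scene5_c.png',cv2.resize(im[140:300,220:380],None,fx=3.7,fy=3.7,interpolation=cv2.INTER_CUBIC))
```

```text
(no output)
```

View pics/top5_d.png

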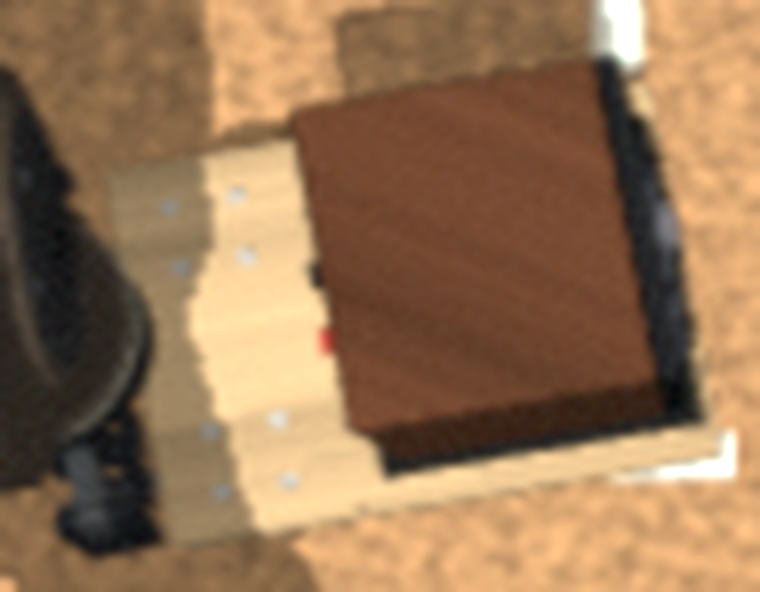

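View pics/scene5_c.png

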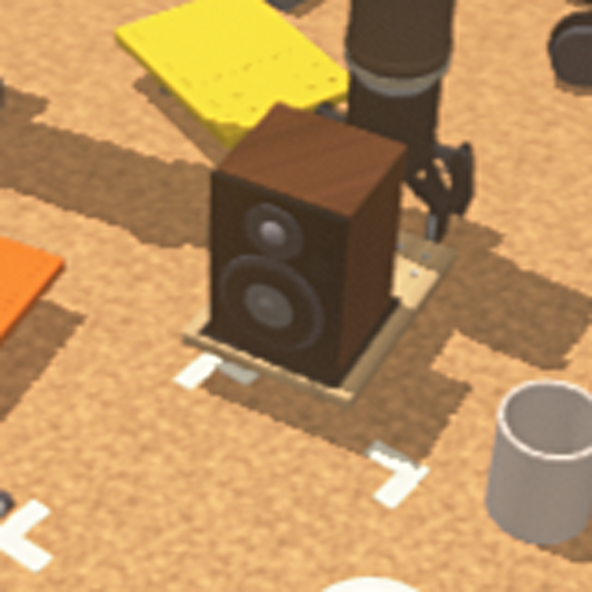

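Run:
```python
from h import *
def an(name,pts,z,order):
    W=[cast(name,p,z)[:2] for p in pts]
    for (i,j,off) in order:
        d=W[j]-W[i];a=np.degrees(np.arctan2(d[1],d[0]))+off
        print(name,i,j,'len',np.linalg.norm(d).round(4),'err',((a+87.5+180)%360-180).round(2))
T=lambda u:((u[0]+.5)/8-.5+190,(u[1]+.5)/7.4-.5+155)
S=lambda u:((u[0]+.5)/3.7-.5+220,(u[1]+.5)/3.7-.5+140)
# speaker top: BL, FL, FR, BR
o=[(0,1,0),(3,2,0),(3,0,-90),(2,1,-90)]
an('top',[T(p) for p in[(293,108),(598,60),(658,385),(350,428)]],.217,o)
an('scene',[S(p) for p in[(407,150),(350,217),(211,172),(282,105)]],.217,o)
an('scene',[S(p) for p in[(455,253),(350,390),(185,332)]],.057,[(0,1,0),(2,1,-90)])
# bolts at .057 outer pair right->left
an('top',[T(p) for p in[(168,207),(222,490),(237,195),(290,482),(180,267),(210,431),(247,256),(277,419)]],.057,[(1,0,-90),(3,2,-90),(5,4,-90),(7,6,-90),(1,3,0),(0,2,0)])
T0=lambda u:((u[0]+.5)/8-.5+135,(u[1]+.5)/8-.5+165)
an('top',[T0(p) for p in[(115,178),(141,489),(120,244),(136,423)]],.057,[(1,0,-90),(3,2,-90)])
an('top',[T0(p) for p in[(163,100),(475,58),(505,410),(190,440)]],.217,o)
```

```text
top 0 1 len 0.096 err 8.6
top 3 2 len 0.0958 err 7.41
top 3 0 len 0.1093 err 8.71
top 2 1 len 0.1113 err 8.56
scene 0 1 len 0.09 err 8.03
scene 3 2 len 0.0979 err 5.65
scene 3 0 len 0.106 err 8.16
scene 2 1 len 0.1104 err 12.22
scene 0 1 len 0.1854 err 8.04
scene 2 1 len 0.1413 err 12.62
top 1 0 len 0.1117 err 9.57
top 3 2 len 0.1132 err 9.15
top 5 4 len 0.0647 err 9.16
top 7 6 len 0.0643 err 9.12
top 1 3 len 0.0243 err 6.06
top 0 2 len 0.0251 err 9.58
top 1 0 len 0.112 err 5.17
top 3 2 len 0.0645 err 5.5
top 0 1 len 0.0972 err 6.59
top 3 2 len 0.0969 err 4.25
top 3 0 len 0.106 err 4.85
top 2 1 len 0.1099 err 4.69
```

The dolly yaws less than the tool does (about 9° against 12.7°). I'll build a rigid fit from the deck screws and corners to get its pose more accurately.

```bash
cat > fit.py <<'E'
from h import *
M=np.array([.583,-.1647])*1e3;H=np.radians(-87.5);h=np.array([np.cos(H),np.sin(H)]);n=np.array([-h[1],h[0]])
def tomark(p): d=np.array(p)[:2]*1e3-M; return np.array([d@h,d@n])
# dolly-frame model (mm): corners given; screws (o)uter/(i)nner L/R estimated from pic 0; speaker top corners at z 217
Z={k:.057 for k in('RL','RR','FR','FL','oL','oR','iL','iR')}; Z.update({k:.217 for k in('BLt','FLt','FRt','BRt')})
C=dict(RL=(-100,75),RR=(-100,-75),FR=(100,-75),FL=(100,75),BLt=(-15,56),FLt=(90,56),FRt=(90,-56),BRt=(-15,-56))
def load():
    T=lambda u:((u[0]+.5)/8-.5+135,(u[1]+.5)/8-.5+165)
    return {k:T(v) for k,v in dict(RL=(58,135),RR=(88,546),FR=(642,487),FL=(605,72),oL=(115,178),oR=(141,489),iL=(120,244),iR=(136,423)).items()}
def solve(px,model,verbose=True):
    ks=[k for k in px if k in model]
    W=np.array([tomark(cast('top',px[k],Z[k])) for k in ks]);D=np.array([model[k] for k in ks],float)
    dc,wc=D.mean(0),W.mean(0);U,_,Vt=np.linalg.svd((D-dc).T@(W-wc));R=Vt.T@np.diag([1,np.sign(np.linalg.det(Vt.T@U.T))])@U.T
    t=wc-R@dc;th=np.degrees(np.arctan2(R[1,0],R[0,0]))
    if verbose: print('centre in mark (mm)',t.round(1),'heading',th.round(2),'resid',dict(zip(ks,np.linalg.norm(W-D@R.T-t,axis=1).round(1).tolist())))
    return t,th,R
p0=load();t,th,R=solve(p0,C,False)
model=dict(C)
for k in('oL','oR','iL','iR'): model[k]=R.T@(tomark(cast('top',p0[k],.057))-t)
def tool(t,th):
    s=env.state();q=s['tcp_rot'];hd=np.degrees(2*np.arctan2(q[1],q[0]))-180+87.5;p=tomark(s['position'])
    a=np.radians(th);r=np.array([[np.cos(a),np.sin(a)],[-np.sin(a),np.cos(a)]])@(p-t)
    print('tool in mark',p.round(1),hd.round(2),'tcp in dolly',r.round(1))
E
python3 - <<'E'
from fit import *
print({k:np.round(v,1).tolist() for k,v in model.items() if k[0] in'oi'})
T=lambda u:((u[0]+.5)/8-.5+190,(u[1]+.5)/7.4-.5+155)
px={k:T(v) for k,v in dict(RL=(108,178),RR=(165,548),FR=(722,438),oL=(168,207),oR=(222,490),iL=(180,267),iR=(210,431)).items()}
t,th,R=solve(px,model);tool(t,th)
E
```

```text
{'oL': [-79.0, 55.9], 'oR': [-78.7, -56.1], 'iL': [-79.1, 32.0], 'iR': [-78.6, -32.5]}
centre in mark (mm) [-198.7  -43.6] heading 10.2 resid {'RL': 4.9, 'RR': 3.3, 'FR': 3.6, 'oL': 1.1, 'oR': 0.5, 'iL': 1.1, 'iR': 0.7}
tool in mark [-309.6  -64.1] 12.65 tcp in dolly [-112.7   -0.6]
```

```bash
cat > plan2.py <<'E'
import sys
from fit import *
# args: s0 y0 slope0deg slope1deg th0 th1(dolly headings incl crab) step nrows send
s0,y0,a0,a1,th0,th1,step,nr,se=map(float,sys.argv[1:10])
L=se-s0;m0,m1=np.tan(np.radians([a0,a1]))
def f(s):
    t=(s-s0)/L; return (2*t**3-3*t*t+1)*y0+(t**3-2*t*t+t)*L*m0+(t**3-t*t)*L*m1
def tl(s):
    d=.01;tan=np.arctan((f(s+d)-f(s-d))/(2*d));t=(s-s0)/L
    th=tan+np.radians((th0-a0)*(1-t)+(th1-a1)*t)
    return np.array([s,f(s)])-110.8*np.array([np.cos(th),np.sin(th)]),th
st=env.state();q=st['tcp_rot'];t0=2*np.arctan2(q[1],q[0])-np.pi+np.radians(87.5);p0=tomark(st['position'])
for c in range(0,int(nr),8):
    h_=np.array([np.cos(t0),np.sin(t0)]);l_=np.array([-h_[1],h_[0]]);Rr=[];T=[]
    for k in range(1,9):
        s=min(s0+(c+k)*step,se);p,t=tl(s);d=p-p0
        Rr.append([round(float(-d@h_),1),round(float(d@l_),1),0]);T.append([0,0,round(float(-np.degrees(t-t0)),1)])
    print('to s',s,'y',round(float(f(s)),1),'head',round(float(np.degrees(t)),1));print(Rr);print(T);p0,t0=p,t
E
python3 plan2.py -199 -43.6 12 5 12 0 4 48 0
```

```text
to s -167.0 y -36.2 head 13.1
[[-5.7, -3.4, 0], [-9.8, -3.7, 0], [-13.9, -4.1, 0], [-18.0, -4.3, 0], [-22.1, -4.5, 0], [-26.2, -4.7, 0], [-30.3, -4.8, 0], [-34.5, -4.9, 0]]
[[0, 0, 0.4], [0, 0, 0.3], [0, 0, 0.1], [0, 0, -0.1], [0, 0, -0.2], [0, 0, -0.3], [0, 0, -0.4], [0, 0, -0.5]]
to s -135.0 y -27.9 head 13.1
[[-4.1, -0.1, 0], [-8.2, -0.1, 0], [-12.4, -0.0, 0], [-16.5, 0.1, 0], [-20.6, 0.2, 0], [-24.8, 0.4, 0], [-28.9, 0.6, 0], [-33.0, 0.8, 0]]
[[0, 0, -0.1], [0, 0, -0.1], [0, 0, -0.1], [0, 0, -0.1], [0, 0, -0.1], [0, 0, -0.1], [0, 0, -0.0], [0, 0, 0.0]]
to s -103.0 y -19.6 head 11.9
[[-4.1, 0.3, 0], [-8.3, 0.6, 0], [-12.4, 0.9, 0], [-16.5, 1.3, 0], [-20.7, 1.7, 0], [-24.8, 2.2, 0], [-28.9, 2.7, 0], [-33.1, 3.2, 0]]
[[0, 0, 0.1], [0, 0, 0.2], [0, 0, 0.3], [0, 0, 0.4], [0, 0, 0.6], [0, 0, 0.8], [0, 0, 1.0], [0, 0, 1.2]]
to s -71.0 y -11.8 head 9.6
[[-4.1, 0.6, 0], [-8.2, 1.2, 0], [-12.4, 1.9, 0], [-16.5, 2.6, 0], [-20.6, 3.3, 0], [-24.8, 4.0, 0], [-28.9, 4.8, 0], [-33.0, 5.5, 0]]
[[0, 0, 0.2], [0, 0, 0.5], [0, 0, 0.7], [0, 0, 1.0], [0, 0, 1.3], [0, 0, 1.6], [0, 0, 2.0], [0, 0, 2.3]]
to s -39.0 y -5.3 head 6.0
[[-4.1, 0.9, 0], [-8.2, 1.9, 0], [-12.3, 2.9, 0], [-16.4, 3.9, 0], [-20.5, 4.9, 0], [-24.6, 5.9, 0], [-28.7, 6.9, 0], [-32.9, 8.0, 0]]
[[0, 0, 0.4], [0, 0, 0.8], [0, 0, 1.2], [0, 0, 1.6], [0, 0, 2.1], [0, 0, 2.5], [0, 0, 3.0], [0, 0, 3.6]]
to s -7.0 y -0.7 head 1.2
[[-4.1, 1.3, 0], [-8.1, 2.6, 0], [-12.2, 3.9, 0], [-16.3, 5.2, 0], [-20.4, 6.5, 0], [-24.5, 7.9, 0], [-28.6, 9.2, 0], [-32.7, 10.5, 0]]
[[0, 0, 0.5], [0, 0, 1.1], [0, 0, 1.7], [0, 0, 2.2], [0, 0, 2.9], [0, 0, 3.5], [0, 0, 4.1], [0, 0, 4.8]]
```

```bash
python3 -m inch '{"translation":[[-4,-0.6,0],[-8,-1.2,0],[-12,-1.8,0],[-16,-2.5,0],[-20,-3.2,0],[-25,-3.8,0],[-29.5,-4.3,0],[-34,-4.9,0]],"twist":[[0,0,0],[0,0,0],[0,0,0],[0,0,-0.1],[0,0,-0.2],[0,0,-0.3],[0,0,-0.4],[0,0,-0.5]],"jaw":[1,1,1,1,1,1,1,1]}'
python3 -m inch '{"translation":[[-4,0,0],[-8,0,0],[-12,0,0],[-16.5,0.1,0],[-20.6,0.2,0],[-24.8,0.4,0],[-28.9,0.6,0],[-33,0.8,0]],"twist":[[0,0,-0.1],[0,0,-0.1],[0,0,-0.1],[0,0,-0.1],[0,0,-0.1],[0,0,-0.1],[0,0,0],[0,0,0]],"jaw":[1,1,1,1,1,1,1,1]}'
cat > look.py <<'E'
import sys
from h import *
i=sys.argv[1]
s=env.state();print(s['time'],s['position'].round(4),s['tcp_rot'].round(4),s['force'].round(1))
im=env.grab_frame('top')[:,:,::-1];cv2.imwrite(f'pics/top{i}.png',im)
x0=int(sys.argv[2])
cv2.imwrite(f'pics/top{i}_c.png',cv2.convertScaleAbs(cv2.resize(im[150:225,x0:x0+100],None,fx=8,fy=8,interpolation=cv2.INTER_LANCZOS4),alpha=1.3))
E
python3 look.py 6 205
```

```text
time: 8.6
position: [0.5094, 0.1083, 0.0503]
tcp_rot: [0.604, 0.797, 0.0, 0.0]
force: [-0.8, 1.1, -1.0]
finger_gap: 1.001
time: 9.4
position: [0.5191, 0.0768, 0.0503]
tcp_rot: [0.604, 0.797, 0.0, -0.0]
force: [-1.3, 1.0, 0.6]
finger_gap: 1.001
9.4 [0.5191 0.0768 0.0503] [ 0.6039  0.797   0.     -0.    ] [-1.3  1.   0.6]
```

View pics/top6_c.png

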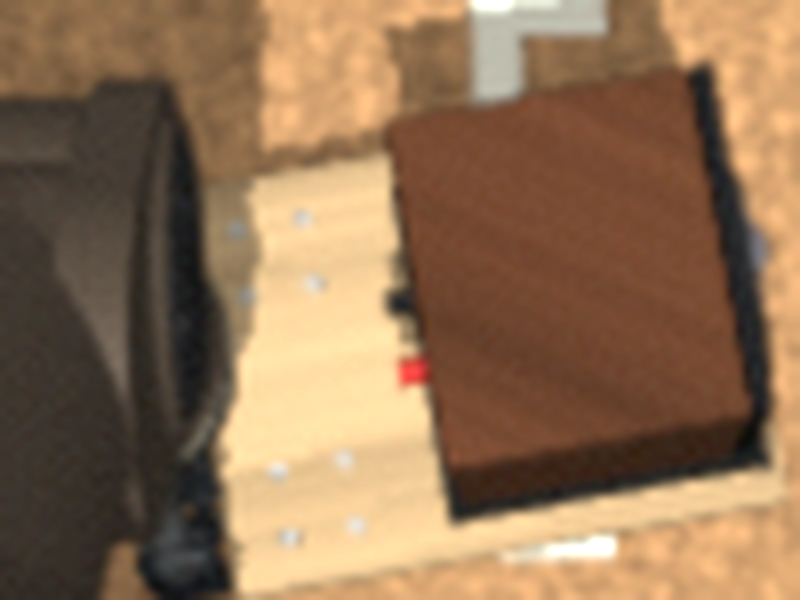

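```bash
cat >> fit.py <<'E'
_pr=R.T@(tomark(cast('top',((208.5)/8-.5+135,(482.5)/8-.5+165),.057))-t)
for a,b in(('p','o'),('q','i')):
    for s_ in 'LR': model[a+s_]=np.array([_pr[0],model[b+s_][1]]);Z[a+s_]=.057
def pts(x0,d,y0=150): return {k:((u+.5)/8-.5+x0,(v+.5)/8-.5+y0) for k,(u,v) in d.items()}
E
python3 - <<'E'
from fit import *
print(model['pR'])
d=dict(oL=(236,230),oR=(289,537),iL=(247,296),iR=(278,472),pL=(302,219),qL=(314,284),pR=(356,525),qR=(343,460),FR=(780,500),RR=(238,596))
t,th,R=solve(pts(205,d),model);tool(t,th)
del d['FR'],d['RR'];t,th,R=solve(pts(205,d),model)
a=cast('top',pts(205,dict(a=(390,130)))['a'],.217);
d2=dict(BLt=(390,130),FLt=(690,72),FRt=(748,405),BRt=(452,465))
solve(pts(205,d2),model)
E
```

```text
[-54.85516713 -56.08925202]
centre in mark (mm) [-131.5  -34.8] heading 8.77 resid {'oL': 0.3, 'oR': 0.6, 'iL': 0.6, 'iR': 0.5, 'pL': 0.3, 'qL': 0.6, 'pR': 0.9, 'qR': 0.2, 'FR': 3.8, 'RR': 1.1}
tool in mark [-243.2  -53. ] 13.15 tcp in dolly [-113.2   -0.9]
centre in mark (mm) [-131.1  -34.9] heading 8.93 resid {'oL': 0.2, 'oR': 0.0, 'iL': 0.2, 'iR': 0.1, 'pL': 0.1, 'qL': 0.2, 'pR': 0.3, 'qR': 0.3}
centre in mark (mm) [-134.   -36.3] heading 9.47 resid {'BLt': 6.4, 'FLt': 5.2, 'FRt': 7.4, 'BRt': 5.9}
```

The screw fit is tight (0.3 mm residuals): the dolly is at (−131, −35) mm in the mark frame with heading 8.9°. It turns left too little, so I'll shift the push to the right side of the rear edge to steer harder left.

```bash
python3 -m inch '{"translation":[[6,0,0],[7,-8,0],[6,-16,0],[4,-16,0],[1,-16.5,0],[-2,-18,0],[-5,-20,0],[-8,-23,0]],"twist":[[0,0,0],[0,0,0],[0,0,0],[0,0,0],[0,0,-0.5],[0,0,-1.5],[0,0,-2.5],[0,0,-4]],"jaw":[1,1,1,1,1,1,1,1]}'
python3 look.py 7 205
```

```text
time: 10.25
position: [0.4992, 0.063, 0.0503]
tcp_rot: [0.575, 0.818, 0.0, 0.0]
force: [-0.8, 1.2, 1.4]
finger_gap: 0.999
10.25 [0.4992 0.063  0.0503] [5.750e-01 8.182e-01 1.000e-04 1.000e-04] [-0.8  1.2  1.4]
```

View pics/top7_c.png

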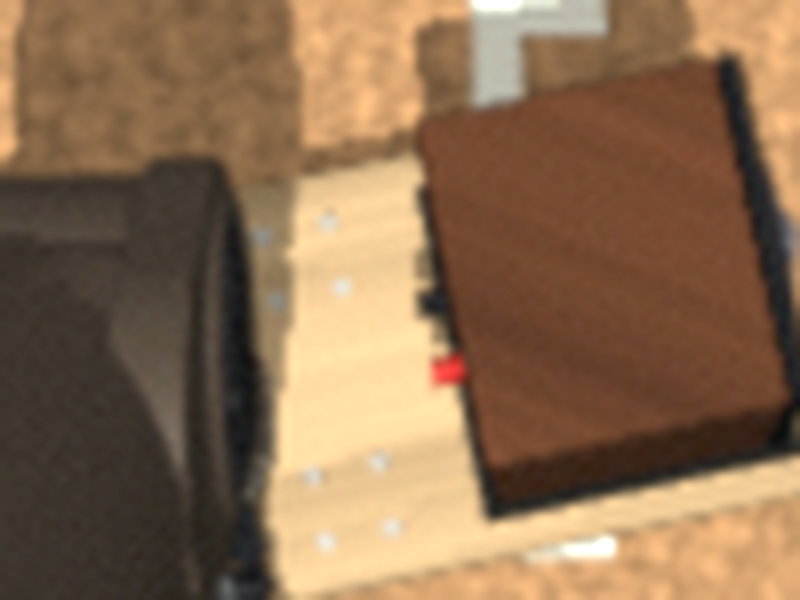

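Run:
```python
from fit import *
d=dict(oL=(262,237),oR=(326,542),iL=(276,300),iR=(315,477),pL=(328,222),qL=(342,288),pR=(391,527),qR=(378,462))
t,th,R=solve(pts(205,d),model);tool(t,th)
```

```text
centre in mark (mm) [-120.2  -34.3] heading 10.88 resid {'oL': 0.2, 'oR': 0.3, 'iL': 0.5, 'iR': 0.6, 'pL': 0.3, 'qL': 0.3, 'pR': 0.3, 'qR': 0.3}
tool in mark [-230.2  -74.4] 17.36 tcp in dolly [-115.6  -18.6]
```

```bash
python3 -m inch '{"translation":[[-3,-1.5,0],[-6,-3,0],[-9,-4.5,0],[-12,-6,0],[-15,-7.5,0],[-18,-9,0],[-20,-10,0],[-22,-11,0]],"twist":[[0,0,-0.8],[0,0,-1.6],[0,0,-2.4],[0,0,-3.2],[0,0,-4],[0,0,-4.8],[0,0,-5.4],[0,0,-6]],"jaw":[1,1,1,1,1,1,1,1]}'
python3 look.py 8 215
```

```text
time: 11.1
position: [0.4961, 0.0386, 0.0503]
tcp_rot: [0.532, 0.847, 0.0, -0.0]
force: [-0.7, 0.4, 1.1]
finger_gap: 1.004
11.1 [0.4961 0.0386 0.0503] [ 0.5318  0.8469  0.     -0.    ] [-0.7  0.4  1.1]
```

View pics/top8_c.png

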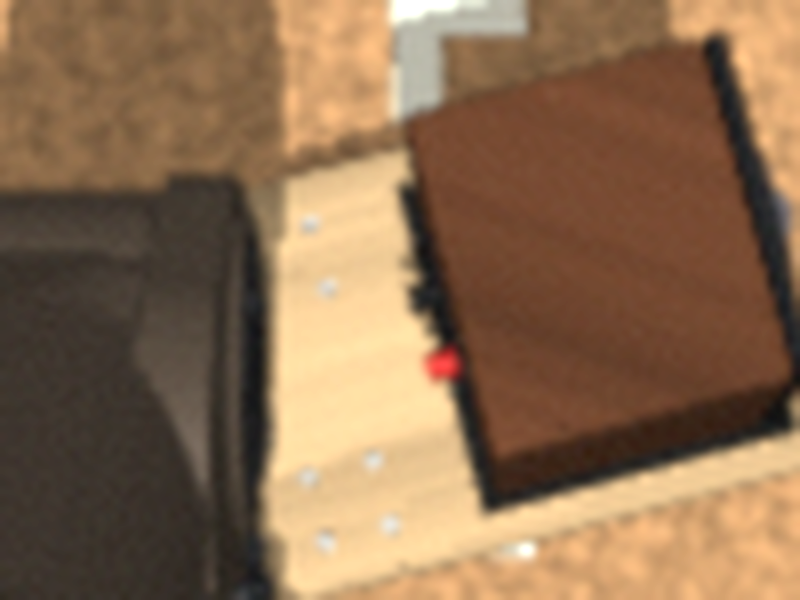

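Run:
```python
from fit import *
d=dict(oR=(325,542),iR=(309,478),pL=(309,224),qL=(327,287),pR=(390,524),qR=(373,461))
t,th,R=solve(pts(215,d),model);tool(t,th)
```

```text
centre in mark (mm) [-95.9 -31.6] heading 13.99 resid {'oR': 0.1, 'iR': 0.1, 'pL': 0.2, 'qL': 0.3, 'pR': 0.1, 'qR': 0.2}
tool in mark [-206.4  -78. ] 23.26 tcp in dolly [-118.4  -18.3]
```

The dolly's yaw resists: heading 14° at (−96, −32). The castors swivel freely, so a crab push with both fingers flush and the tool offset to the right should carry it left while the heading comes back to 0.

```bash
cat > plan3.py <<'E'
import sys
from fit import *
# s0 y0 slope0 slope1 th0 th1 off step nrows s_end y_end
s0,y0,a0,a1,th0,th1,off,step,nr,se,ye=map(float,sys.argv[1:12])
L=se-s0;m0,m1=np.tan(np.radians([a0,a1]))
def f(s):
    t=(s-s0)/L; return (2*t**3-3*t*t+1)*y0+(t**3-2*t*t+t)*L*m0+(t**3-t*t)*L*m1+(3*t*t-2*t**3)*ye
def tl(s):
    th=np.radians(th0+(th1-th0)*(s-s0)/L)
    c,n_=np.cos(th),np.sin(th)
    return np.array([s,f(s)])+np.array([-110.8*c-off*n_,-110.8*n_+off*c]),th
st=env.state();q=st['tcp_rot'];t0=2*np.arctan2(q[1],q[0])-np.pi+np.radians(87.5);p0=tomark(st['position'])
for c in range(0,int(nr),8):
    h_=np.array([np.cos(t0),np.sin(t0)]);l_=np.array([-h_[1],h_[0]]);Rr=[];T=[]
    for k in range(0 if c==0 else 1,9):
        s=min(s0+(c+k)*step,se);p,t=tl(s);d=p-p0
        Rr.append([round(float(-d@h_),1),round(float(d@l_),1),0]);T.append([0,0,round(float(-np.degrees(t-t0)),1)])
    print('to s',s,'y',round(float(f(s)),1),'head',round(float(np.degrees(t)),1));print(Rr);print(T);p0,t0=p,t
E
python3 plan3.py -96 -31.6 18 18 14 0 -18 3 16 0 0
```

```text
to s -72.0 y -23.7 head 10.5
[[-7.5, -0.9, 0], [-10.7, -0.4, 0], [-13.8, 0.2, 0], [-17.0, 0.8, 0], [-20.1, 1.4, 0], [-23.3, 1.9, 0], [-26.5, 2.5, 0], [-29.7, 3.1, 0], [-32.9, 3.7, 0]]
[[0, 0, 9.3], [0, 0, 9.7], [0, 0, 10.1], [0, 0, 10.6], [0, 0, 11.0], [0, 0, 11.4], [0, 0, 11.9], [0, 0, 12.3], [0, 0, 12.8]]
to s -48.0 y -15.8 head 7.0
[[-3.0, 1.3, 0], [-6.0, 2.5, 0], [-9.0, 3.8, 0], [-12.0, 5.1, 0], [-15.0, 6.4, 0], [-18.1, 7.7, 0], [-21.1, 8.9, 0], [-24.2, 10.2, 0]]
[[0, 0, 0.4], [0, 0, 0.9], [0, 0, 1.3], [0, 0, 1.8], [0, 0, 2.2], [0, 0, 2.6], [0, 0, 3.1], [0, 0, 3.5]]
```

```bash
python3 plan3.py -96 -31.6 22 14 14 8 -18 3 8 0 0
```

```text
to s -72.0 y -22.3 head 12.5
[[-7.5, -0.9, 0], [-10.8, -0.6, 0], [-14.0, -0.4, 0], [-17.2, -0.1, 0], [-20.4, 0.2, 0], [-23.6, 0.4, 0], [-26.9, 0.6, 0], [-30.1, 0.8, 0], [-33.3, 1.0, 0]]
[[0, 0, 9.3], [0, 0, 9.4], [0, 0, 9.6], [0, 0, 9.8], [0, 0, 10.0], [0, 0, 10.2], [0, 0, 10.4], [0, 0, 10.6], [0, 0, 10.8]]
```

```bash
python3 -m inch '{"translation":[[-3.5,-0.5,0],[-7.5,-0.9,0],[-11,-0.6,0],[-14,-0.4,0],[-17,-0.1,0],[-20.4,0.2,0],[-23.6,0.4,0],[-27,0.6,0]],"twist":[[0,0,4.6],[0,0,9.3],[0,0,9.4],[0,0,9.6],[0,0,9.8],[0,0,10],[0,0,10.2],[0,0,10.4]],"jaw":[1,1,1,1,1,1,1,1]}'
python3 look.py 9 220
```

```text
time: 11.95
position: [0.5084, 0.0145, 0.0503]
tcp_rot: [0.607, 0.795, 0.0, -0.0]
force: [-0.1, 0.9, -0.0]
finger_gap: 1.001
11.95 [0.5084 0.0145 0.0503] [ 6.067e-01  7.949e-01  0.000e+00 -1.000e-04] [-0.1  0.9 -0. ]
```

View pics/top9_c.png

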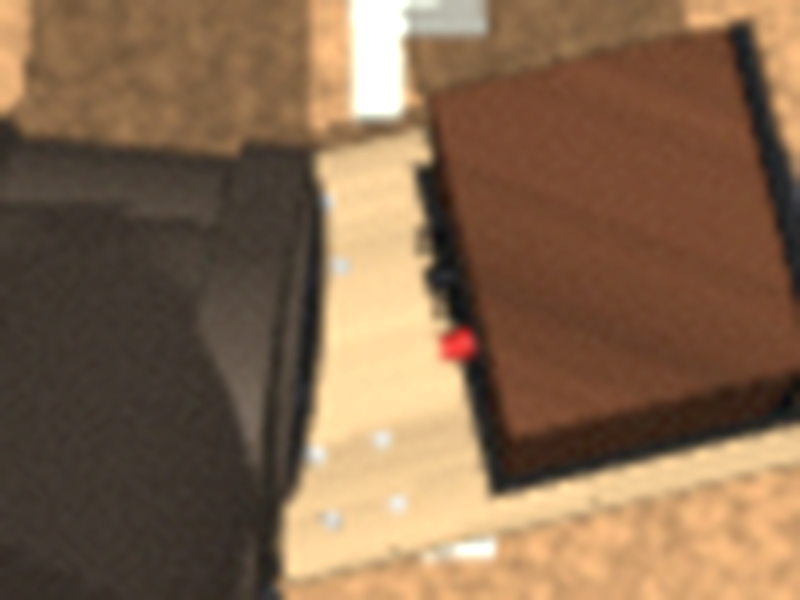

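Run:
```python
from fit import *
d=dict(oR=(330,520),iR=(315,454),qL=(340,266),pR=(398,503),qR=(382,439))
t,th,R=solve(pts(220,d),model);tool(t,th)
```

```text
centre in mark (mm) [-77.3 -25.8] heading 12.23 resid {'oR': 0.6, 'iR': 0.6, 'qL': 0.3, 'pR': 0.6, 'qR': 0.3}
tool in mark [-181.6  -66.3] 12.75 tcp in dolly [-110.5  -17.4]
```

The contact is flush now (tool 12.75°, dolly 12.2°) and the dolly travelled at a bearing of 17°, so the crab works. I'll continue, bringing the heading down.

```bash
python3 plan3.py -77.3 -25.8 21 16 12.2 0 -17.4 3 8 -3 1
```

```text
to s -53.3 y -16.5 head 8.3
[[0.3, 0.1, 0], [-2.7, 1.5, 0], [-5.8, 3.0, 0], [-8.8, 4.4, 0], [-11.9, 5.8, 0], [-15.0, 7.3, 0], [-18.1, 8.7, 0], [-21.2, 10.1, 0], [-24.3, 11.6, 0]]
[[0, 0, 0.5], [0, 0, 1.0], [0, 0, 1.5], [0, 0, 2.0], [0, 0, 2.5], [0, 0, 3.0], [0, 0, 3.5], [0, 0, 4.0], [0, 0, 4.5]]
```

```bash
python3 -m inch '{"translation":[[-2.7,1.3,0],[-5.8,2.8,0],[-9,4.3,0],[-12,5.8,0],[-15,7.3,0],[-18,8.7,0],[-21.2,10.1,0],[-24.3,11.6,0]],"twist":[[0,0,0.8],[0,0,1.4],[0,0,2],[0,0,2.5],[0,0,3],[0,0,3.5],[0,0,4],[0,0,4.5]],"jaw":[1,1,1,1,1,1,1,1]}'
python3 look.py 10 230
```

```text
time: 12.8
position: [0.5261, -0.0059, 0.0503]
tcp_rot: [0.638, 0.77, -0.0, -0.0]
force: [-0.9, 0.8, 0.2]
finger_gap: 1.002
12.8 [ 0.5261 -0.0059  0.0503] [ 0.6377  0.7703 -0.     -0.    ] [-0.9  0.8  0.2]
```

View pics/top10_c.png

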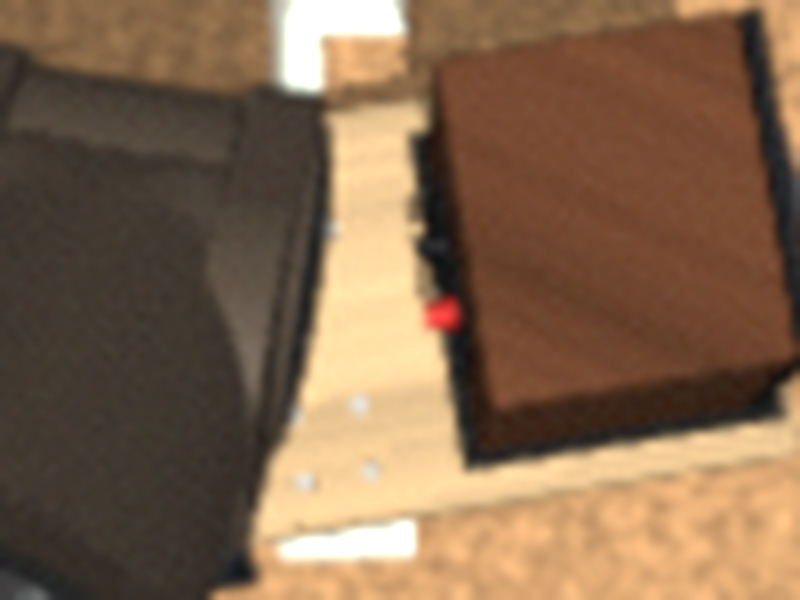

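```bash
python3 - <<'E'
from fit import *
d=dict(oR=(303,482),qL=(334,228),pR=(370,470),qR=(358,405))
t,th,R=solve(pts(230,d),model);tool(t,th)
E
python3 plan3.py -54 -17.5 20 16 8.3 0 -17.4 3 8 -3 1
```

```text
centre in mark (mm) [-52.6 -18.3] heading 7.27 resid {'oR': 0.6, 'qL': 0.4, 'pR': 0.4, 'qR': 0.6}
tool in mark [-160.5  -49.4] 8.2 tcp in dolly [-111.   -17.2]
to s -30.0 y -8.3 head 4.4
[[0.8, -1.2, 0], [-2.2, 0.4, 0], [-5.2, 2.1, 0], [-8.2, 3.7, 0], [-11.2, 5.4, 0], [-14.2, 7.0, 0], [-17.3, 8.7, 0], [-20.3, 10.4, 0], [-23.4, 12.1, 0]]
[[0, 0, -0.1], [0, 0, 0.4], [0, 0, 0.9], [0, 0, 1.4], [0, 0, 1.8], [0, 0, 2.3], [0, 0, 2.8], [0, 0, 3.3], [0, 0, 3.8]]
```

```bash
python3 plan3.py -52.6 -18.3 22 18 7.8 0 -17.4 2.5 8 -3 1
```

```text
to s -32.6 y -10.1 head 4.7
[[-0.4, -1.2, 0], [-2.9, 0.2, 0], [-5.4, 1.6, 0], [-7.9, 3.0, 0], [-10.4, 4.5, 0], [-13.0, 5.9, 0], [-15.5, 7.3, 0], [-18.0, 8.7, 0], [-20.6, 10.2, 0]]
[[0, 0, 0.4], [0, 0, 0.8], [0, 0, 1.2], [0, 0, 1.6], [0, 0, 2.0], [0, 0, 2.4], [0, 0, 2.8], [0, 0, 3.1], [0, 0, 3.5]]
```

```bash
python3 -m inch '{"translation":[[-2.9,1.4,0],[-5.4,2.8,0],[-8,4.1,0],[-10.4,5.5,0],[-13,6.8,0],[-15.5,8.1,0],[-18,9.4,0],[-20.6,10.7,0]],"twist":[[0,0,0.5],[0,0,0.9],[0,0,1.3],[0,0,1.7],[0,0,2.1],[0,0,2.5],[0,0,2.9],[0,0,3.3]],"jaw":[1,1,1,1,1,1,1,1]}'
python3 look.py 11 235
```

```text
time: 13.65
position: [0.5405, -0.0241, 0.0503]
tcp_rot: [0.66, 0.752, 0.0, -0.0]
force: [-0.3, -0.0, 0.2]
finger_gap: 1.002
13.65 [ 0.5405 -0.0241  0.0503] [ 0.6595  0.7517  0.     -0.    ] [-0.3 -0.   0.2]
```

View pics/top11_c.png

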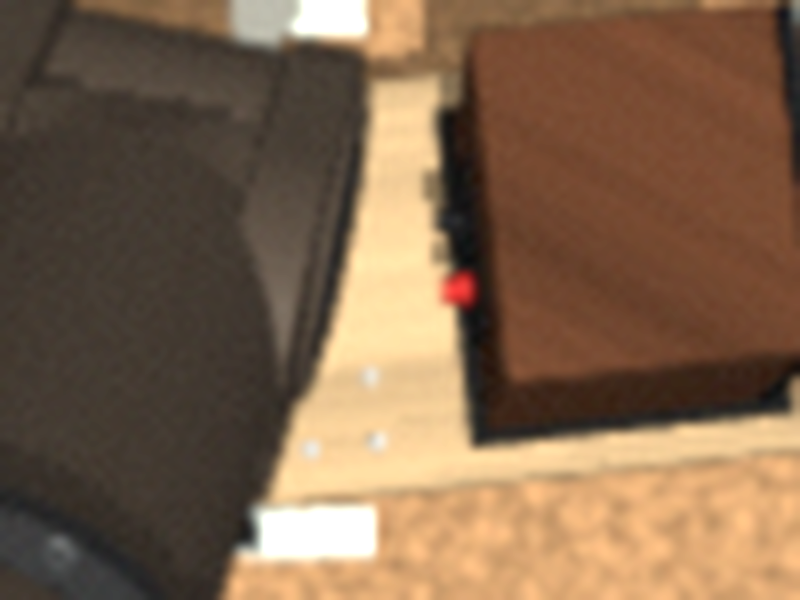

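```bash
cat >> fit.py <<'E'
def solvefix(px,th):
    a=np.radians(th);R=np.array([[np.cos(a),-np.sin(a)],[np.sin(a),np.cos(a)]])
    print('fixed-heading centre',np.mean([tomark(cast('top',px[k],Z[k]))-R@np.array(model[k]) for k in px],0).round(1))
E
python3 - <<'E'
from fit import *
d=dict(oR=(311,449),pR=(376,440),qR=(371,376))
t,th,R=solve(pts(235,d),model);tool(t,th)
solvefix(pts(235,d),4.9)
e=pts(235,dict(a=(280,498),b=(795,448)))
A,B=[tomark(cast('top',e[k],.057)) for k in'ab'];print('edge heading',np.degrees(np.arctan2(*(B-A)[::-1])),A,B)
E
python3 plan3.py -31 -9.5 20 16 4.9 0 -17.4 2 8 -3 1
```

```text
centre in mark (mm) [-32.7 -10.1] heading 4.91 resid {'oR': 0.3, 'pR': 0.6, 'qR': 0.3}
tool in mark [-141.8  -36. ] 4.92 tcp in dolly [-110.9  -16.5]
fixed-heading centre [-32.7 -10.1]
edge heading 4.354938451906349 [-117.6389172   -90.32044003] [ 66.60584849 -76.2893305 ]
to s -15.0 y -3.2 head 2.1
[[-1.9, -0.5, 0], [-3.8, 0.8, 0], [-5.8, 2.0, 0], [-7.7, 3.3, 0], [-9.7, 4.6, 0], [-11.7, 6.0, 0], [-13.7, 7.3, 0], [-15.6, 8.6, 0], [-17.6, 9.9, 0]]
[[0, 0, 0.0], [0, 0, 0.4], [0, 0, 0.7], [0, 0, 1.1], [0, 0, 1.4], [0, 0, 1.8], [0, 0, 2.1], [0, 0, 2.5], [0, 0, 2.8]]
```

It is tracking within 1 mm: centre (−32.7, −10.1), heading 4.9°. I'll continue more slowly.

```bash
python3 -m inch '{"translation":[[-2,1.1,0],[-4,2.3,0],[-6,3.5,0],[-8,4.7,0],[-10,5.9,0],[-12,7.1,0],[-14,8.3,0],[-16,9.5,0]],"twist":[[0,0,0.4],[0,0,0.7],[0,0,1.1],[0,0,1.4],[0,0,1.8],[0,0,2.1],[0,0,2.5],[0,0,2.8]],"jaw":[1,1,1,1,1,1,1,1]}'
python3 look.py 12 240
```

```text
time: 14.5
position: [0.552, -0.0387, 0.0503]
tcp_rot: [0.678, 0.735, 0.0, 0.0]
force: [-0.4, 0.2, 1.7]
finger_gap: 0.994
14.5 [ 0.552  -0.0387  0.0503] [0.6777 0.7353 0.     0.    ] [-0.4  0.2  1.7]
```

View pics/top12_c.png

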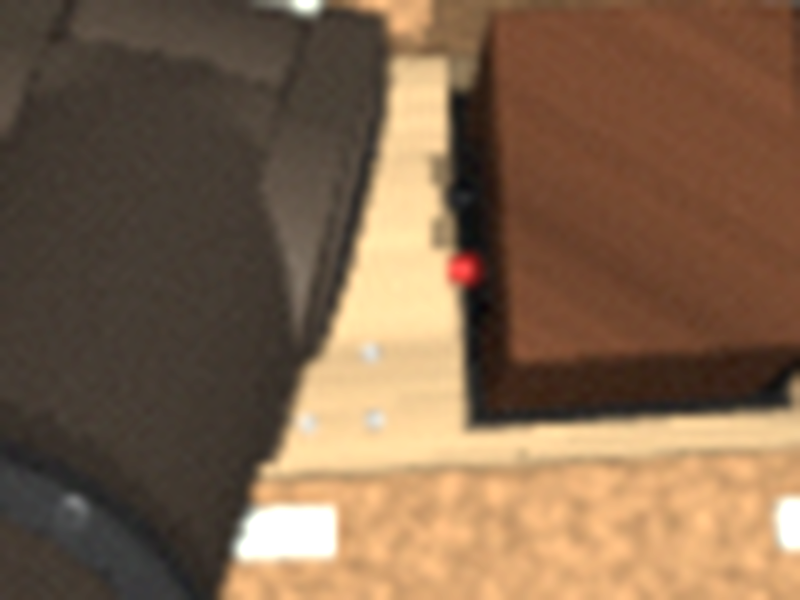

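```bash
python3 - <<'E'
from fit import *
d=dict(oR=(309,424),pR=(374,420),qR=(371,352))
t,th,R=solve(pts(240,d),model);tool(t,th)
solvefix(pts(240,d),2.2)
E
python3 plan3.py -16.5 -4 16 14 2.2 0 -17 1.5 16 -2 0.5
```

```text
centre in mark (mm) [-16.7  -4.5] heading 2.64 resid {'oR': 0.3, 'pR': 0.5, 'qR': 0.6}
tool in mark [-126.8  -25.2] 2.14 tcp in dolly [-111.   -15.6]
fixed-heading centre [-16.3  -5. ]
to s -4.5 y -0.2 head 0.4
[[-0.3, -0.0, 0], [-1.7, 0.8, 0], [-3.2, 1.7, 0], [-4.6, 2.5, 0], [-6.1, 3.4, 0], [-7.5, 4.3, 0], [-9.0, 5.2, 0], [-10.5, 6.0, 0], [-11.9, 6.9, 0]]
[[0, 0, -0.1], [0, 0, 0.2], [0, 0, 0.4], [0, 0, 0.6], [0, 0, 0.8], [0, 0, 1.1], [0, 0, 1.3], [0, 0, 1.5], [0, 0, 1.8]]
to s -2.0 y 0.5 head 0.0
[[-1.4, 0.9, 0], [-2.4, 1.4, 0], [-2.4, 1.4, 0], [-2.4, 1.4, 0], [-2.4, 1.4, 0], [-2.4, 1.4, 0], [-2.4, 1.4, 0], [-2.4, 1.4, 0]]
[[0, 0, 0.2], [0, 0, 0.4], [0, 0, 0.4], [0, 0, 0.4], [0, 0, 0.4], [0, 0, 0.4], [0, 0, 0.4], [0, 0, 0.4]]
```

```bash
python3 -m inch '{"translation":[[-1.6,1.1,0],[-3.2,2.2,0],[-4.8,3.3,0],[-6.4,4.4,0],[-8,5.4,0],[-9.5,6.4,0],[-11,7.3,0],[-12,8,0]],"twist":[[0,0,0.3],[0,0,0.6],[0,0,0.9],[0,0,1.2],[0,0,1.5],[0,0,1.8],[0,0,2],[0,0,2.1]],"jaw":[1,1,1,1,1,1,1,1]}'
python3 look.py 13 245
```

```text
time: 15.35
position: [0.5609, -0.05, 0.0503]
tcp_rot: [0.691, 0.723, -0.0, 0.0]
force: [0.2, 0.2, 0.3]
finger_gap: 1.005
15.35 [ 0.5609 -0.05    0.0503] [ 0.691   0.7229 -0.      0.    ] [0.2 0.2 0.3]
```

View pics/top13_c.png

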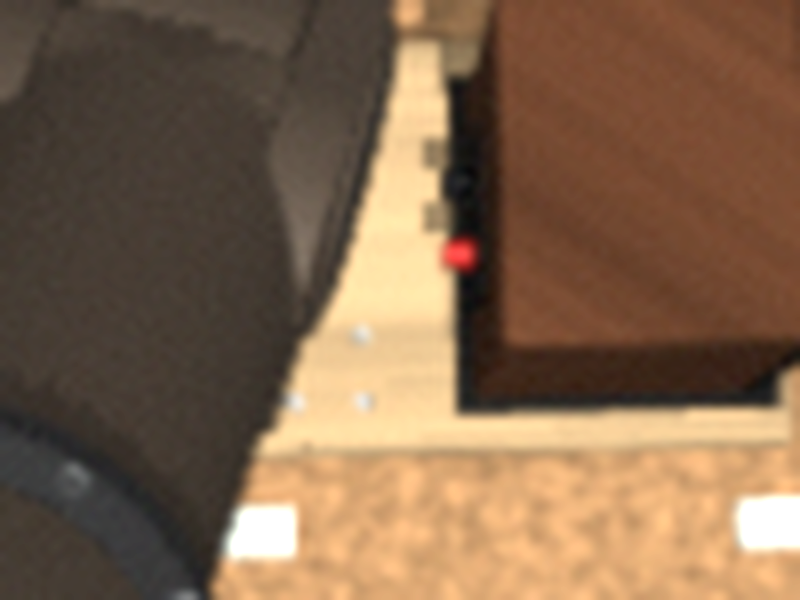

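Run:
```python
from fit import *
d=dict(oR=(296,401),pR=(364,401),qR=(361,336))
t,th,R=solve(pts(245,d),model);tool(t,th)
solvefix(pts(245,d),0.3)
e=pts(245,dict(a=(300,453),b=(780,440)))
A,B=[tomark(cast('top',e[k],.057)) for k in'ab'];print('edge heading',np.degrees(np.arctan2(*(B-A)[::-1])),A,B)
```

```text
centre in mark (mm) [-3.5 -1. ] heading -0.37 resid {'oR': 0.3, 'pR': 0.4, 'qR': 0.4}
tool in mark [-115.4  -17. ] 0.07 tcp in dolly [-111.8  -16.7]
fixed-heading centre [-4.1 -0.3]
edge heading 0.3553501336648231 [-81.64713647 -74.97324726] [ 89.93057414 -73.90910354]
```

The dolly is at about (−4, −0.5) mm with heading about 0°. I'll nudge it 4 mm straight, then back away and lift.

```bash
python3 -m inch '{"translation":[[-0.6,0,0],[-1.2,0,0],[-1.8,0,0],[-2.4,0,0],[-3,0,0],[-3.5,0,0],[-4,0,0],[-4,0,0]],"twist":[[0,0,0],[0,0,0],[0,0,0],[0,0,0],[0,0,0],[0,0,0],[0,0,0],[0,0,0]],"jaw":[1,1,1,1,1,1,1,1]}'
python3 -m inch '{"translation":[[5,0,0],[15,0,0],[30,0,0],[50,0,0],[75,0,0],[100,0,0],[120,0,-10],[130,0,-25]],"twist":[[0,0,0],[0,0,0],[0,0,0],[0,0,0],[0,0,0],[0,0,0],[0,0,0],[0,0,0]],"jaw":[1,1,1,1,1,1,1,1]}'
python3 -m inch '{"translation":[[30,0,-30],[60,0,-70],[90,0,-110],[120,0,-150],[150,0,-180],[170,0,-190],[170,0,-190],[170,0,-190]],"twist":[[0,0,0],[0,0,0],[0,0,0],[0,0,0],[0,0,0],[0,0,0],[0,0,0],[0,0,0]],"jaw":[1,1,1,1,1,1,1,1]}'
python3 look.py 14 260
python3 - <<'E'
from h import *
im=env.grab_frame('scene')[:,:,::-1];cv2.imwrite('pics/scene14.png',im)
E
```

```text
time: 16.2
position: [0.561, -0.054, 0.0503]
tcp_rot: [0.691, 0.723, -0.0, 0.0]
force: [-0.7, 1.0, 0.1]
finger_gap: 1.001
time: 17.0
position: [0.5538, 0.0802, 0.0747]
tcp_rot: [0.689, 0.724, -0.0, -0.001]
force: [-0.2, -0.8, -0.3]
finger_gap: 1.004
time: 17.8
position: [0.5464, 0.247, 0.265]
tcp_rot: [0.69, 0.724, -0.0, -0.0]
force: [0.1, -0.9, -0.8]
finger_gap: 0.999
17.8 [0.5464 0.247  0.265 ] [ 6.901e-01  7.237e-01 -2.000e-04 -1.000e-04] [ 0.1 -0.9 -0.8]
```

View pics/top14_c.png

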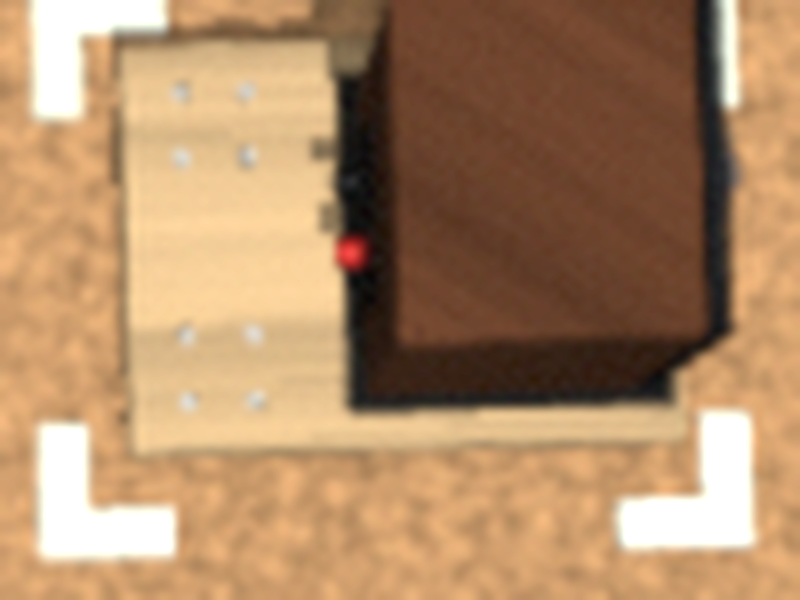

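View pics/scene14.png

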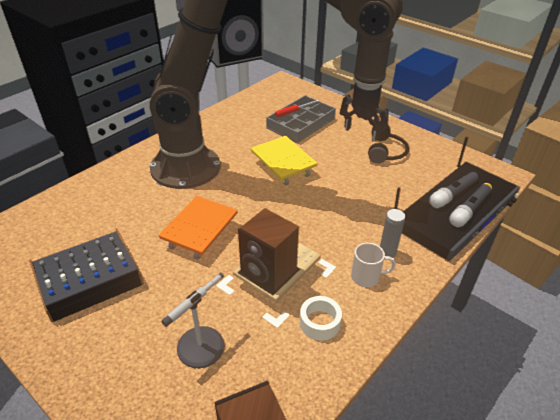

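View pics/top14.png

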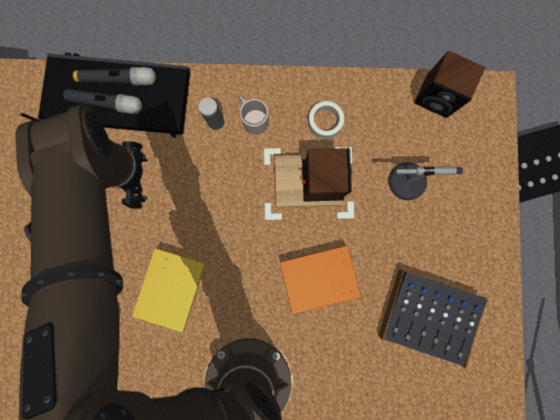

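Run:
```python
from fit import *
d=dict(oL=(181,92),iL=(181,157),oR=(188,401),iR=(187,334),pL=(246,92),qL=(248,157),pR=(256,401),qR=(254,334))
t,th,R=solve(pts(260,d),model)
e=dict(d);e.update(RL=(122,40),RR=(135,453),FR=(683,440));solve(pts(260,e),model)
c=pts(260,dict(RR=(135,453),FR=(683,440),RL=(122,40),BR=(352,408),tBR=(398,345),tFR=(705,328)))
for k in('RR','FR','RL'): print(k,tomark(cast('top',c[k],.057)).round(1))
inv=lambda p:(R.T@(p-t)).round(1)
print('mat/speaker base BR in dolly',inv(tomark(cast('top',c['BR'],.057))),'top BR,FR',inv(tomark(cast('top',c['tBR'],.217))),inv(tomark(cast('top',c['tFR'],.217))))
# same at start
T0=lambda u:((u[0]+.5)/8-.5+135,(u[1]+.5)/8-.5+165)
t0,th0,R0=solve(load(),model);print('start top BR,FR',*[(R0.T@(tomark(cast('top',T0(p),.217))-t0)).round(1) for p in((190,440),(505,410))])
# tape in current views
for n in('top','scene'):
    im=env.grab_frame(n)[:,:,::-1];h_=cv2.cvtColor(im,cv2.COLOR_BGR2HSV);m=((h_[...,1]<45)&(h_[...,2]>150)).astype(np.uint8)
    k,l,s,ce=cv2.connectedComponentsWithStats(m)
    for i in range(1,k):
        w=cast(n,ce[i],0)
        if 80<s[i,4]<300 and .4<w[0]<.75 and -.35<w[1]<0.02: print(n,s[i,4],tomark(w).round(1))
```

```text
centre in mark (mm) [ 0.3 -0.2] heading 0.14 resid {'oL': 0.4, 'iL': 0.3, 'oR': 0.2, 'iR': 0.6, 'pL': 0.6, 'qL': 0.4, 'pR': 0.6, 'qR': 0.2}
centre in mark (mm) [0.3 0. ] heading 0.15 resid {'oL': 0.4, 'iL': 0.1, 'oR': 0.2, 'iR': 0.4, 'pL': 0.7, 'qL': 0.5, 'pR': 0.7, 'qR': 0.3, 'RL': 0.6, 'RR': 1.9, 'FR': 2.4}
RR [-97.7 -74.6]
FR [ 98.2 -74.1]
RL [-99.4  75.1]
mat/speaker base BR in dolly [-20.3 -59.9] top BR,FR [-15.1 -55.8] [ 80.  -52.8]
centre in mark (mm) [-378.2  -60.1] heading 5.0 resid {'RL': 2.4, 'RR': 1.3, 'FR': 1.9, 'FL': 1.1, 'oL': 0.0, 'oR': 0.0, 'iL': 0.0, 'iR': 0.0}
start top BR,FR [-13.8 -53.6] [ 83.1 -54.9]
top 151 [-115.5   88.3]
top 165 [113. -90.]
top 169 [-115.   -89.9]
scene 131 [-113.3   90.5]
scene 144 [115.1 -88.6]
scene 176 [115.7  89.6]
```

The deck centre is within 1 mm of the mark and the heading is within 0.2°. The speaker is upright and in place, and the robot is clear. I'm handing the job in.

```bash
python3 -c "
from bench import env
print(env.close_job())"
```

```text
the job is handed in; nothing more can be done
None
```

The loudspeaker dolly now stands inside the four tape corners, facing the microphone. I handed it in after about 18 s of robot time.

- **What I did:** With the open gripper on the deck's rear edge, I pushed the dolly straight ahead about 113 mm until the castors were trailing. I judged this only from them going out of sight behind the front edge. I then steered it into the mark and backed the arm well clear.
- **Position:** Eight deck screws in the final top view put the deck centre about 0.3 mm from the mark's middle, with the heading 0.15° off. The residuals were about 0.5 mm and the calibration is good to about 2 mm. The tape corners measured the same in both views as at the start.
- **Loudspeaker and bystanders:** The loudspeaker is upright and within 1–3 mm of where it sat on the deck at the start. The microphone stand and the other things on the bench look unmoved. I judged those by eye and did not measure them.
- **What disagreed:**
  - On the first left turn the dolly turned up to about 9° less than the gripper. I moved the push to the right side of the rear edge and then pushed diagonally with both fingers flush against it.
  - The deck height from the two views scattered between 49 and 63 mm, against the 57 mm given, because the corners were picked by hand.

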